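# Sort the screw tins by heft and shut them away

## Task

The closed tins on the bench all look alike, but some are full of screws and some are empty: heft each one to find out. Pull open the drawer of the small chest, lay every full tin in it and every empty tin in the shallow tray. When all are sorted, push the drawer fully home until it stops. Leave the other things on the bench where they are.

Things in the scene. Friction and masses are not known exactly. Their poses are not given: they have to be found in the camera images.
- tin1: A flat rectangular lidded tin, bare metal, 46 x 68 x 32 mm high; origin at the centre of its underside, x across the 46 mm side, y along the 68 mm side, z up out of the lid. All tins look exactly alike: one full of screws weighs 330 to 530 g, an empty one 70 to 115 g. None if this tin is absent this time.
- tin2: A flat rectangular lidded tin, bare metal, 46 x 68 x 32 mm high; origin at the centre of its underside, x across the 46 mm side, y along the 68 mm side, z up out of the lid. All tins look exactly alike: one full of screws weighs 330 to 530 g, an empty one 70 to 115 g. None if this tin is absent this time.
- tin3: A flat rectangular lidded tin, bare metal, 46 x 68 x 32 mm high; origin at the centre of its underside, x across the 46 mm side, y along the 68 mm side, z up out of the lid. All tins look exactly alike: one full of screws weighs 330 to 530 g, an empty one 70 to 115 g. None if this tin is absent this time.
- tin4: A flat rectangular lidded tin, bare metal, 46 x 68 x 32 mm high; origin at the centre of its underside, x across the 46 mm side, y along the 68 mm side, z up out of the lid. All tins look exactly alike: one full of screws weighs 330 to 530 g, an empty one 70 to 115 g. None if this tin is absent this time.
- tin5: A flat rectangular lidded tin, bare metal, 46 x 68 x 32 mm high; origin at the centre of its underside, x across the 46 mm side, y along the 68 mm side, z up out of the lid. All tins look exactly alike: one full of screws weighs 330 to 530 g, an empty one 70 to 115 g. None if this tin is absent this time.
- tin6: A flat rectangular lidded tin, bare metal, 46 x 68 x 32 mm high; origin at the centre of its underside, x across the 46 mm side, y along the 68 mm side, z up out of the lid. All tins look exactly alike: one full of screws weighs 330 to 530 g, an empty one 70 to 115 g. None if this tin is absent this time.
- chest: Low wooden single-drawer chest standing on the bench, 190 deep (x) x 330 wide (y) x 90 high mm, fixed. Origin at the centre of its underside; its front, with the drawer, faces its own -x.
- chest_drawer0 (a joint): How far the chest's drawer is pulled out along the chest's -x, m: 0 is fully home against its stop, 0.125 fully out. It runs stiffly (about 1 N plus a little drag) and stays where it is left.
- chest_drawer0_handle (a point): Middle of the drawer's bar handle: horizontal steel bar 11 mm thick, 120 mm long along the chest's y, 35 mm in front of the drawer front (clear gap 29 mm), 52 mm above the bench, with two short stems at 51 mm either side of the middle.
- drawer_floor (a point): Centre of the drawer's inner floor, 22 mm above the bench; moves with the drawer; axes as the chest's. Inside 145 (x) x 288 (y) mm; side walls 6 mm thick, 46 mm over the floor; the front, at its -x end, 56 mm over the floor; the handle at x = -0.129. Fully out, the 120 mm nearest the front stand clear of the chest. Clear height when shut 56 mm.
- crate: Shallow open plywood tray on the bench, fixed, 130 (x) x 290 (y) x 40 mm high, walls and floor 5 mm. Origin at the centre of its underside.
- crate_in (a point): Centre of the tray's inner floor (5 mm above the bench), axes as the tray's; inside 120 (x) x 280 (y) mm.
- tape: Bystander: pocket tape measure, 62 x 34 x 58 mm high, origin at the centre of its underside.
- square: Bystander: small try square lying flat, about 72 x 62 x 16 mm, origin under its middle.
Not all that is in view belongs to the job. What is shaped like the tin3 but blue is not meant.

How it is judged:
By the outcome, as a careful person would: the job done as asked, in the order asked, and still so for the second after the job is handed in, with the robot touching nothing.
Of tin1, tin2, tin3, tin4, tin5, tin6 only 4 to 6 are there at a start; the rules pass over those that are not, and their reading is None.
At some moment in a run one of tin1, tin2, tin3, tin4, tin5, tin6 may be knocked a few centimetres aside while the robot is not near it.
Once in a run the grip may slacken for a moment while it holds something.
It also fails if it takes over 210 s, if anything falls off the work surface, if the arm or the gripper's body presses on something with over 40 N, if the wrist force passes 120 N, or if a joint passes its speed limit or range.

## Robot

A 6-joint arm with a two-finger parallel gripper is mounted at the origin on the work surface. World frame = base frame: x ahead of the robot, y to its left, z up, the work surface at z = 0. Lengths are in mm, angles in rad, forces in N, time in s.
With the tool pointing down it reaches from about 250 to 800 mm from the base axis. Payload 8.5 kg.
Tool frame: the origin (TCP) lies midway between the tips of the shut fingers; the grasp point (between the pads) lies 19 mm behind it (robot.grip_depth is the distance from the TCP to the grasp point, in mm); z points along the fingers, y is the line along which they close (so a half turn about z gives the same grasp; the last joint's range is limited). The gripper opens to 85 mm and grips with 20 to 120 N. Pads are 22 mm wide; open, the fingers measure 114 mm over their backs; the gripper's body (76 mm by 85 mm) begins 54 mm behind the grasp point. The pads swing forward as they close: fully open they stand 13 mm farther back than shut.
Start: joints at [1.308, 0.238, -0.013, 1.319, 0, 1.571], TCP at [136.374, 506.933, 231.276] pointing down, gripper open.
Joint ranges: [-2.66, 2.66], [-1.03, 1.9], [-1.14, 1.46], [-1.82, 2.27], [-1.45, 1.34], [-3.14, 3.14]. Speed limits (rad/s): [2.22, 2.22, 2.79, 3.14, 3.14, 3.14].

## Interface

Orientations are given as a unit quaternion [x, y, z, w].
In Python, from cell import robot, camera, recognise, trace gives the robot as it stands.
- The arm moves only by the tool arm_command, never from a script. Its argument "increments" is a list of rows, each an object with "turn": the turn, a rotation vector about the tool's x, y, z in degrees, a list of three; "dp": the shift along the tool's x, y, z in cm, a list of three; "grip": the finger opening in cm, from 0 to 8.54. A call has 1 to 5 rows; each row shifts and turns the commanded pose from where the row before left it, along the tool's axes as they then stand; what a row does not reach is not made up. A row lasts 1/10 s, in which the tool goes at most 50 mm and 8.59 degrees, less where a joint would pass 70% of its speed; a pose out of reach is approached as far as the arm can. A call with a gripper value outside its range is refused whole. The fingers move at their own pace and stop on an object; the grip force is fixed at half the most. Time passes only in rows, so rows that do not move let the fingers close. It gives the time, the measured TCP pose, the force, the opening and the grip force at its end, in the units of the state.
- robot.read_state(): the state, without advancing time (a new reading comes with each control period).
- camera(name): name is "scene" or "top"; returns a dict with "image" (420x560x3 uint8, red, green, blue), "depth" (420x560 float32, mm along the optical axis (not along the pixel's ray), 0 where there is no reading), "fx", "fy", "cx", "cy" (pixels), "world_to_cam" (4x4, takes a point from world to camera coordinates). Camera axes: x right, y down, z forward; pixel columns grow to the right and rows downward; lengths in mm; the calibration is good to about 2 mm. A picture is of the moment at which its call begins.
- robot.job_done(): hands the job in; it is judged then, once.
Trained networks look in the newest picture that a camera, given by its name, has taken for a name from the list of things; names that differ only in an ending like _2 or _b are one class to them, and where a whole thing is asked for, a point or a joint stands for the part that bears it (a point fixed in the world has none). Each returns a list of dicts, best first, with "confidence" (0 to 1); they miss things now and then, are a little off and sometimes report something else, mostly with a low value. They report only what shows in the picture. A call takes as long as a camera call. They do not tell look-alikes from the thing itself.
- recognise(camera, name): "pixel" ([column, row] in pixels, amid what is visible of it).
- trace(camera, name): "pixels" (420x560 bool, what is visible of it) and "pixel" ([column, row] in pixels, amid what is visible of it).
The state is a dict: "t": time; "joints": joint angles; "qvel": joint speeds; "effort": joint torques, N m; "eef_pos": TCP position; "tcp_rot": TCP orientation; "force": force on the tool from outside, world axes, zero at the start; "ft_torque": the same for the moment, N m; "gripper_width": finger opening in mm; "grip_force": force on a finger pad.
Only numpy, scipy, OpenCV 4.12 (cv2) and the standard library are available. Lean on these libraries where they do the work, as an engineer would, in place of code of your own. Each camera call takes 0.05 s, during which the arm holds its last target. There are 200 camera calls.

## Working session

There is one attempt and no reset: what is moved stays moved. The work goes in short steps, Python scripts to look and compute and a tool call to move; the robot and the scene stay as the last step left them, time stands still between calls to the robot, and variables do not carry over. Pictures are saved under pics/ and viewed, at most 14 in all, crops included, and the job is handed in when it is done.

Besides the shell and the picture viewer there is one more tool, called after "Call:" by a JSON object that holds its "api" and its "payload", one argument or row to a line. arm_command: Moves the arm, as the interface text tells. Its arguments: {"type":"object","properties":{"increments":{"type":"array"}},"required":["increments"]}

```bash
ls; mkdir -p pics; cat > h.py <<'E'
import numpy as np, cv2
from cell import robot, camera, recognise, trace
def save(c,n): cv2.imwrite('pics/'+n+'.png',c['image'][:,:,::-1])
def cloud(c):
    d=c['depth'];v,u=np.mgrid[:d.shape[0],:d.shape[1]]
    p=np.stack([(u-c['cx'])/c['fx']*d,(v-c['cy'])/c['fy']*d,d],-1)
    T=np.linalg.inv(c['world_to_cam']);P=p@T[:3,:3].T+T[:3,3];P[d==0]=np.nan
    return P
def blob(P,m,zlo,zhi):
    q=P[m];q=q[np.isfinite(q[:,0])&(q[:,2]>zlo)&(q[:,2]<zhi)]
    if len(q)<10: return None
    (cx,cy),(w,h),a=cv2.minAreaRect(q[:,:2].astype(np.float32))
    if w<h: w,h,a=h,w,a+90
    a=(a+90)%180-90
    return [round(float(x),1) for x in (cx,cy,np.median(q[:,2]),w,h,a)]+[len(q)]  # a: dir of long side
E
python3 - <<'E'
from h import *
s=robot.read_state();print({k:np.round(v,3).tolist() for k,v in s.items()})
for n in ('top','scene'):
    c=camera(n);save(c,n+'0');P=cloud(c)
    np.savez(n+'0.npz',P=P,img=c['image'])
    for t in ['tin1','chest','crate','chest_drawer0_handle','tape','square']:
        for r in trace(n,t): 
            m=r['pixels'];zz=P[m][:,2]
            print(n,t,round(r['confidence'],2),np.round(r['pixel']),blob(P,m,np.nanpercentile(zz,90)-8,np.nanpercentile(zz,90)+8))
E
```

```text
pics
{'t': 0.0, 'joints': [1.308, 0.239, -0.014, 1.319, 0.0, 1.571], 'qvel': [0.001, 0.0, 0.001, 0.001, 0.001, 0.001], 'effort': [0.002, -53.878, 34.644, 0.018, 0.0, -0.0], 'eef_pos': [136.266, 506.561, 230.668], 'tcp_rot': [0.131, 0.991, -0.001, -0.0], 'force': [0.112, -0.658, -0.189], 'ft_torque': [0.017, -0.053, -0.017], 'grip_force': 0.0, 'gripper_width': 85.447}
top tin1 0.93 [352. 221.] [385.5, -212.7, 31.6, 68.4, 45.6, 75.1, 447]
top tin1 0.91 [339. 108.] [683.3, -201.3, 31.0, 68.9, 45.3, -37.5, 430]
top tin1 0.85 [386. 256.] [300.8, -302.5, 31.5, 67.3, 46.4, 27.0, 434]
top tin1 0.77 [276. 200.] [437.3, -10.9, 31.5, 67.9, 44.2, -0.7, 445]
top tin1 0.68 [304. 206.] [426.7, -98.7, 31.5, 67.2, 45.2, -19.5, 417]
top tin1 0.64 [394. 300.] [178.0, -321.3, 31.6, 67.7, 46.7, 3.2, 459]
top chest 0.67 [134. 124.] [641.7, 340.6, 88.7, 330.3, 208.1, -63.8, 9276]
top crate 0.81 [412. 160.] [537.4, -377.7, 37.0, 290.7, 132.2, 52.4, 829]
top chest_drawer0_handle 0.65 [150. 156.] [563.8, 300.7, 76.0, 321.8, 33.2, -63.8, 885]
top chest_drawer0_handle 0.37 [300. 148.] [575.2, -78.8, 55.8, 60.3,
[... 287 characters left out ...]
.4, 45.5, -36.8, 826]
scene tin1 0.77 [277. 215.] [439.3, -13.6, 31.7, 69.8, 46.4, -3.6, 392]
scene tin1 0.71 [137. 257.] [302.3, -305.8, 31.4, 69.1, 46.1, 24.3, 542]
scene tin1 0.59 [ 96. 236.] [181.5, -323.2, 31.4, 68.3, 46.4, 4.0, 438]
scene chest 0.77 [427. 186.] [656.9, 344.9, 89.9, 338.2, 176.1, -63.8, 4836]
scene chest 0.22 [306. 256.] [577.5, -83.2, 56.5, 58.7, 35.2, 17.1, 358]
scene crate 0.57 [176. 348.] [538.0, -380.2, 37.4, 290.2, 133.2, 52.4, 2779]
scene chest_drawer0_handle 0.91 [388. 180.] [567.0, 294.1, 77.2, 316.2, 30.4, -63.9, 385]
scene tape 0.8 [308. 253.] [577.5, -83.2, 56.5, 58.7, 35.2, 17.1, 356]
scene square 0.63 [371. 256.] [683.4, 17.1, 10.8, 72.6, 62.0, -84.3, 380]
```

```bash
python3 - <<'E'
import cv2,numpy as np
i=cv2.imread('pics/top0.png');cv2.imwrite('pics/top0c.png',cv2.resize(i[60:360,60:460],(800,600),interpolation=cv2.INTER_CUBIC))
E
```

```text
(no output)
```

View pics/top0c.png

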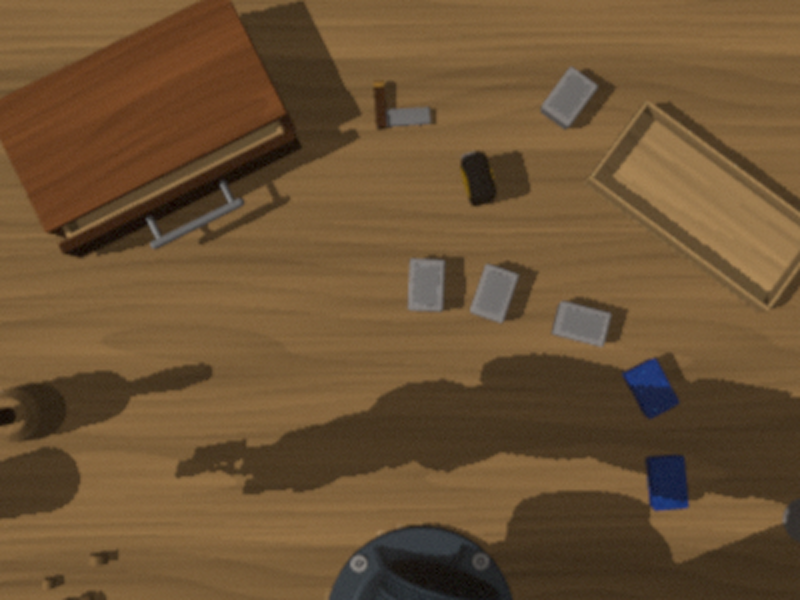

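View pics/scene0.png

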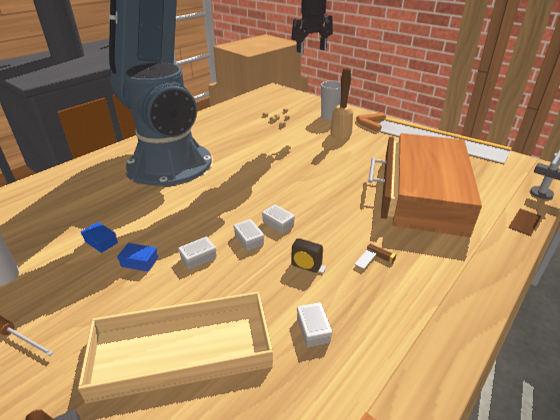

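The crop shows four bare-metal tins, at full-image pixels (276,200), (304,206), (352,221) and (339,108). The shapes at (386,256) and (394,300) are blue, so they are decoys and stay put. The drawer already stands a little open, and its bar handle is near pixel (158,167). Next I measure the chest, handle and tray.

```bash
cat >> h.py <<'E'
def pose():
    s=robot.read_state();from scipy.spatial.transform import Rotation as Ro
    return s,Ro.from_quat(s['tcp_rot']).as_matrix()
def go(x,y,z,yaw=None):
    """tool-axis shift (cm, in present tool axes) and turn (deg) to reach target; yaw=direction of tool y (mod 180)"""
    s,R=pose();d=R.T@(np.array([x,y,z])-s['eef_pos'])/10
    cur=np.degrees(np.arctan2(R[1,1],R[0,1]));out=[np.round(d,2).tolist()]
    if yaw is not None:
        t=-((yaw-cur+90)%180-90)
        c,q=np.cos(np.radians(t)),np.sin(np.radians(t))
        out+=['turn',round(t,1),'dp after turn',np.round([c*d[0]+q*d[1],-q*d[0]+c*d[1],d[2]],2).tolist(),'alt turn',round(t-np.sign(t)*180,1),'j6',round(float(s['joints'][5]),2)]
    out+=['tilt',np.round(np.degrees(R[:2,2]),2).tolist()]
    return out
def tins():
    L=[]
    for n in('top','scene'):
        c=camera(n);P=cloud(c)
        for r in trace(n,'tin1'):
            m=r['pixels'];col=c['image'][m].mean(0)
            if col[2]-col[0]>35: continue
            z=P[m][:,2];h=np.nanpercentile(z,80);L.append((n,round(r['confidence'],2),blob(P,m,h-6,h+6)))
    return L
E
python3 - <<'E'
from h import *
for n in('top0','scene0'):
    P=np.load(n+'.npz')['P'];x,y,z=P[...,0],P[...,1],P[...,2]
    ch=(y>100)&(x>450)
    m=ch&(z>85)&(z<95);b=blob(P,m,0,200);print(n,'chesttop',b)
    a=np.radians(26.2);ux=np.array([np.cos(a),np.sin(a)]);uy=np.array([-ux[1],ux[0]])
    C=np.array(b[:2]);lx=(P[...,:2]-C)@ux;ly=(P[...,:2]-C)@uy
    m=(abs(ly)<160)&(lx<-95)&(lx>-230)&(z>70)&(z<84);print('front top lx',np.percentile(lx[m],[2,25,50,75,98]),np.median(z[m]))
    m=(abs(ly)<90)&(lx<-110)&(lx>-250)&(z>49)&(z<62);print('bar',m.sum(),np.percentile(lx[m],[2,25,50,75,98]),'ly',np.percentile(ly[m],[0,50,100]),np.median(z[m]))
    m=(y<-240)&(z>35)&(z<43)&(x>400);print('tray',blob(P,m,0,99))
s,R=pose();print(np.round(R,3).tolist())
E
```

```text
top0 chesttop [678.5, 316.9, 88.8, 430.3, 348.8, 89.7, 9181]
front top lx [-125.96064639 -122.47993355 -118.51052766 -114.27527215  -96.18474601] 76.05569228418756
bar 350 [-165.58232529 -161.66609184 -156.4724488  -126.08627538 -124.42762862] ly [-89.03996989  25.97902767  89.99969747] 54.839273195157716
tray [626.8, -439.5, 38.5, 451.7, 398.3, -0.6, 799]
scene0 chesttop [610.7, 938.0, 89.9, 1559.3, 284.2, -85.6, 4931]Traceback (most recent call last):
  File "<stdin>", line 8, in <module>
    return _quantile_unchecked(
        a, q, axis, out, overwrite_input, method, keepdims, weights)
    return _ureduce(a,
                    func=_quantile_ureduce_func,
    ...<5 lines>...
                    overwrite_input=overwrite_input,
                    method=method)
    r = func(a, **kwargs)
    result = _quantile(arr,
                       quantiles=q,
    ...<2 lines>...
                       out=out,
                       weights=wgt)
    slices_having_nans = np.isnan(arr[-1, ...])
                                  ~~~^^^^^^^^^
IndexError: index -1 is out of bounds for axis 0 with size 0
```

```bash
python3 - <<'E'
from h import *
a=np.radians(26.2);ux=np.array([np.cos(a),np.sin(a)]);uy=np.array([-ux[1],ux[0]]);C=np.array([655.,345.])
pc=lambda v:np.round(np.percentile(v,[1,10,50,90,99]),1).tolist() if v.size else None
for n in('top0','scene0'):
    P=np.load(n+'.npz')['P'];z=P[...,2];lx=(P[...,:2]-C)@ux;ly=(P[...,:2]-C)@uy
    m=(abs(lx)<130)&(abs(ly)<200)&(z>86)&(z<94);print(n,'chest lx',pc(lx[m]),'ly',pc(ly[m]))
    e=[np.min(lx[m&(abs(ly-k)<5)]) for k in(-120,-60,0,60,120)];print('front edge',np.round(e,1))
    m=(abs(ly)<160)&(lx<-80)&(lx>-190)&(z>74)&(z<82);print('front top lx',pc(lx[m]),pc(ly[m]))
    m=(abs(ly)<75)&(lx<-120)&(lx>-200)&(z>53)&(z<61);print('bar',m.sum(),pc(lx[m]),pc(ly[m]),pc(z[m]))
    for k in(-50,-40,-20,0,20,40,50):
        q=m&(abs(ly-k)<8);print(k,np.round(np.median(lx[q]),1),end=' ')
    T=np.array([538,-379.]);t=np.radians(52.4);v=np.array([np.cos(t),np.sin(t)]);w=np.array([-v[1],v[0]])
    tv=(P[...,:2]-T)@v;tw=(P[...,:2]-T)@w;m=(abs(tv)<165)&(abs(tw)<85)&(z>34)&(z<44);print('tray',pc(tv[m]),pc(tw[m]),tv[m].min(),tv[m].max(),tw[m].min(),tw[m].max())
E
```

```text
top0 chest lx [-85.2, -69.5, 0.5, 71.0, 87.4] ly [-160.1, -130.0, 3.3, 134.3, 163.5]
front edge [-86.3 -86.8 -86.5 -86.  -85.7]
front top lx [-117.4, -115.7, -109.3, -86.6, -85.0] [-157.0, -127.8, 1.1, 126.1, 156.0]
bar 233 [-157.2, -156.1, -151.1, -134.3, -122.0] [-60.5, -50.7, 8.3, 54.3, 63.8] [53.0, 53.4, 55.3, 58.1, 60.3]
-50 -147.6 -40 -151.2 -20 -152.0 0 -153.0 20 -152.1 40 -152.2 50 -145.6 tray [-144.1, -139.8, -7.3, 142.1, 145.6] [-64.3, -62.2, -2.8, 65.0, 66.6] -144.74324069810714 146.00399429061886 -64.92232922476941 67.65900500360227
scene0 chest lx [-84.9, -68.1, 3.7, 72.2, 87.2] ly [-166.2, -148.1, -35.7, 117.3, 160.3]
front edge [-86.3 -86.1 -84.7 -85.3 -85.7]
front top lx [-116.3, -115.0, -108.8, -102.5, -85.8] [-156.9, -136.0, -23.6, 110.8, 152.5]
bar 132 [-156.2, -154.8, -149.4, -130.7, -121.5] [-66.1, -56.3, -12.2, 49.3, 56.8] [53.1, 54.0, 56.0, 57.5, 58.5]
-50 -144.0 -40 -151.6 -20 -150.4 0 -151.0 20 -151.4 40 -148.6 50 -140.4 tray [-145.0, -141.4, -16.5, 138.7, 143.4] [-66.2, -65.3, -39.1, 61.5, 64.2] -146.10757956270623 144.06592064196332 -67.31223805714856 65.92000878513869
```

```bash
python3 -c "
from h import *
print(go(518.6,277.9,120,26.2))"
```

```text
[[-42.86, -12.19, 11.13], 'turn', np.float64(48.7), 'dp after turn', [-37.43, 24.19, 11.13], 'alt turn', np.float64(-131.3), 'j6', 1.57, 'tilt', [-0.0, -0.0]]
```

Call:
{"api": "arm_command", "payload": {
  "increments": [
    {"turn":[0,0,8.1],"dp":[0,0,0],"grip":8},
    {"turn":[0,0,8.1],"dp":[0,0,0],"grip":8},
    {"turn":[0,0,8.1],"dp":[0,0,0],"grip":3.2},
    {"turn":[0,0,8.1],"dp":[0,0,0],"grip":3.2},
    {"turn":[0,0,8.1],"dp":[0,0,0],"grip":3.2}
  ]
}}

```text
t: 1.2
eef_pos: [136.4, 506.9, 231.3]
tcp_rot: [0.469, 0.883, -0.0, 0.0]
force: [-0.5, 0.7, 0.3]
gripper_width: 37.4
grip_force: 0.0
```

Call:
{"api": "arm_command", "payload": {
  "increments": [
    {"turn":[0,0,8.2],"dp":[0,0,0],"grip":3.2},
    {"turn":[0,0,0],"dp":[-3.7,2.4,1],"grip":3.2},
    {"turn":[0,0,0],"dp":[-3.7,2.4,1],"grip":3.2},
    {"turn":[0,0,0],"dp":[-3.7,2.4,1],"grip":3.2},
    {"turn":[0,0,0],"dp":[-3.7,2.4,1],"grip":3.2}
  ]
}}

```text
t: 1.7
eef_pos: [289.1, 415.7, 191.1]
tcp_rot: [0.528, 0.849, 0.0, 0.0]
force: [0.2, 0.3, 0.1]
gripper_width: 32.0
grip_force: 0.0
```

Call:
{"api": "arm_command", "payload": {
  "increments": [
    {"turn":[0,0,0],"dp":[-3.7,2.4,1],"grip":3.2},
    {"turn":[0,0,0],"dp":[-3.7,2.4,1],"grip":3.2},
    {"turn":[0,0,0],"dp":[-3.7,2.4,1],"grip":3.2},
    {"turn":[0,0,0],"dp":[-3.7,2.4,1],"grip":3.2},
    {"turn":[0,0,0],"dp":[-3.7,2.4,1],"grip":3.2}
  ]
}}

```text
t: 2.2
eef_pos: [478.9, 302.6, 141.0]
tcp_rot: [0.528, 0.849, 0.0, 0.0]
force: [-0.1, 0.6, 0.2]
gripper_width: 32.1
grip_force: 0.0
```

```bash
python3 -c "
from h import *
print(go(518.6,277.9,33,26.2),pose()[0]['t'],pose()[0]['gripper_width'])"
```

```text
[[-3.97, 2.47, 10.8], 'turn', np.float64(0.0), 'dp after turn', [-3.97, 2.47, 10.8], 'alt turn', np.float64(-180.0), 'j6', 1.68, 'tilt', [0.02, 0.01]] 2.2 32.122907114152326
```

Call:
{"api": "arm_command", "payload": {
  "increments": [
    {"turn":[0,0,0],"dp":[-4,2.5,0],"grip":3.2},
    {"turn":[0,0,0],"dp":[0,0,3.6],"grip":3.2},
    {"turn":[0,0,0],"dp":[0,0,3.6],"grip":3.2},
    {"turn":[0,0,0],"dp":[0,0,2],"grip":3.2},
    {"turn":[0,0,0],"dp":[0,0,1.6],"grip":3.2}
  ]
}}

```text
t: 2.7
eef_pos: [518.5, 279.0, 33.3]
tcp_rot: [0.528, 0.849, 0.001, 0.001]
force: [-2.9, -5.9, 125.8]
gripper_width: 31.9
grip_force: 56.3
```

Call:
{"api": "arm_command", "payload": {
  "increments": [
    {"turn":[0,0,0],"dp":[0,0,0],"grip":0.6},
    {"turn":[0,0,0],"dp":[0,0,0],"grip":0.6},
    {"turn":[0,0,0],"dp":[0,0,0],"grip":0.6},
    {"turn":[0,0,0],"dp":[0,0,0],"grip":0.6}
  ]
}}

```text
t: 3.1
eef_pos: [518.4, 279.3, 34.1]
tcp_rot: [0.528, 0.849, 0.001, 0.001]
force: [0.6, 0.5, 6.6]
gripper_width: 8.8
grip_force: 58.5
```

```bash
python3 - <<'E'
from h import *
c=camera('scene');i=c['image'][:,:,::-1];cv2.imwrite('pics/s1.png',cv2.resize(i[100:250,300:500],(800,600),interpolation=cv2.INTER_CUBIC))
s=robot.read_state();print(s['force'],s['ft_torque'],s['gripper_width'],s['effort'])
E
```

```text
[ 0.44054661 -0.40375095  5.7728935 ] [ 0.00629591 -0.26224986 -0.02106334] 8.566313593987651 [ 3.91411688e-01 -6.28021216e+01  2.66631031e+01  4.38367948e-01
  1.79006313e-01 -2.78003683e-02]
```

View pics/s1.png

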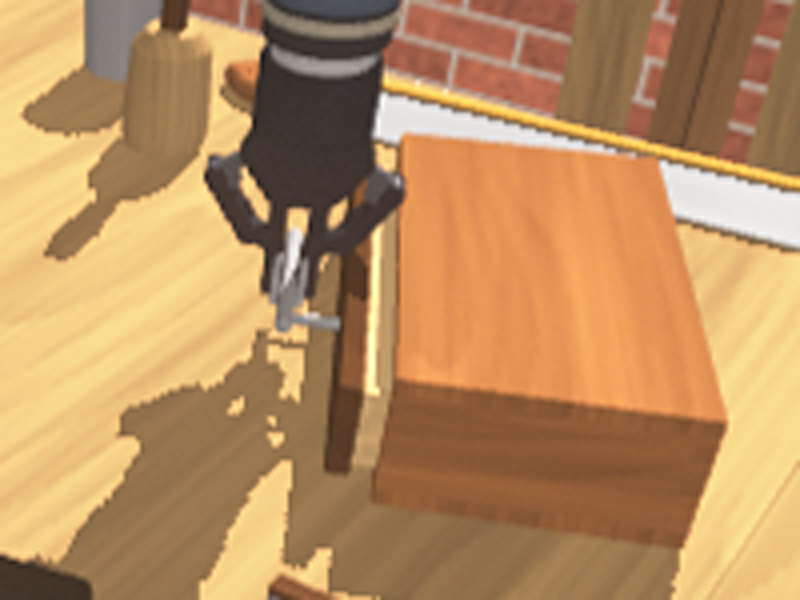

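The bar sits between the fingers, but the descent ended with about 126 N of vertical force. I must have pressed something, probably a finger linkage over the drawer front. I'll ease off, raise slightly and regrip, and go slowly near contacts from here on.

Call:
{"api": "arm_command", "payload": {
  "increments": [
    {"turn":[0,0,0],"dp":[0,0,0],"grip":2},
    {"turn":[0,0,0],"dp":[0,0,0],"grip":2}
  ]
}}

```text
t: 3.35
eef_pos: [517.4, 278.9, 33.3]
tcp_rot: [0.528, 0.849, -0.0, -0.0]
force: [-0.4, 0.1, 2.2]
gripper_width: 19.9
grip_force: 0.9
```

Call:
{"api": "arm_command", "payload": {
  "increments": [
    {"turn":[0,0,0],"dp":[0,0,-0.6],"grip":2},
    {"turn":[0,0,0],"dp":[0,0,0],"grip":2}
  ]
}}

```text
t: 3.55
eef_pos: [517.7, 279.1, 39.9]
tcp_rot: [0.528, 0.849, 0.0, 0.0]
force: [0.6, -0.3, -0.2]
gripper_width: 20.1
grip_force: 0.0
```

Call:
{"api": "arm_command", "payload": {
  "increments": [
    {"turn":[0,0,0],"dp":[0,0,0],"grip":0.6},
    {"turn":[0,0,0],"dp":[0,0,0],"grip":0.6},
    {"turn":[0,0,0],"dp":[0,0,0],"grip":0.6}
  ]
}}

```text
t: 3.85
eef_pos: [517.7, 279.1, 39.7]
tcp_rot: [0.528, 0.849, 0.0, 0.0]
force: [0.1, 0.5, 5.3]
gripper_width: 8.3
grip_force: 58.6
```

Call:
{"api": "arm_command", "payload": {
  "increments": [
    {"turn":[0,0,0],"dp":[0,-0.5,0],"grip":0.6},
    {"turn":[0,0,0],"dp":[0,-1,0],"grip":0.6},
    {"turn":[0,0,0],"dp":[0,-1.5,0],"grip":0.6},
    {"turn":[0,0,0],"dp":[0,-1.5,0],"grip":0.6},
    {"turn":[0,0,0],"dp":[0,-1.5,0],"grip":0.6}
  ]
}}

```text
t: 4.35
eef_pos: [463.2, 252.3, 39.7]
tcp_rot: [0.528, 0.849, 0.001, 0.0]
force: [1.3, 1.3, 7.1]
gripper_width: 9.1
grip_force: 44.2
```

Call:
{"api": "arm_command", "payload": {
  "increments": [
    {"turn":[0,0,0],"dp":[0,-1,0],"grip":0.6},
    {"turn":[0,0,0],"dp":[0,-0.8,0],"grip":0.6},
    {"turn":[0,0,0],"dp":[0,-0.5,0],"grip":0.6}
  ]
}}

```text
t: 4.65
eef_pos: [442.3, 242.1, 39.7]
tcp_rot: [0.528, 0.849, 0.0, 0.0]
force: [0.8, 1.0, 5.5]
gripper_width: 8.5
grip_force: 58.6
```

```bash
cat >> h.py <<'E'
_a=np.radians(26.2);UX=np.array([np.cos(_a),np.sin(_a)]);UY=np.array([-UX[1],UX[0]]);CC=np.array([655.,345.])
pc=lambda v:np.round(np.percentile(v,[1,10,50,90,99]),1).tolist() if v.size else None
def loc(p): return np.array([(np.array(p)[...,:2]-CC)@UX,(np.array(p)[...,:2]-CC)@UY])
def wor(lx,ly): return np.round(CC+lx*UX+ly*UY,1)
E
python3 - <<'E'
from h import *
s=robot.read_state();print(loc(s['eef_pos']),s['force'])
for n in('top','scene'):
    c=camera(n);P=cloud(c);lx,ly=loc(P);z=P[...,2]
    m=(abs(ly)<155)&(abs(ly)>60)&(lx<-90)&(lx>-270)&(z>73)&(z<84);print(n,'front top lx',pc(lx[m]))
    m=(abs(ly)<155)&(lx<-90)&(lx>-270)&(z>16)&(z<28);print('floor',m.sum(),pc(lx[m]),pc(ly[m]),pc(z[m]))
E
```

```text
[-236.24756105    1.57614739] [0.82466579 1.01555112 5.4914999 ]
top front top lx [-200.9, -199.7, -193.6, -187.3, -186.0]
floor 1771 [-200.6, -163.3, -130.6, -97.2, -90.8] [-140.2, -126.2, -65.3, -3.8, 12.7] [16.5, 18.1, 20.8, 23.9, 26.2]
scene front top lx [-201.3, -199.9, -193.6, -187.7, -186.5]
floor 1547 [-179.9, -171.3, -134.7, -98.7, -90.7] [-151.8, -148.1, 13.7, 123.2, 146.0] [17.1, 20.3, 21.8, 23.8, 27.1]
```

Call:
{"api": "arm_command", "payload": {
  "increments": [
    {"turn":[0,0,0],"dp":[0,-0.5,0],"grip":0.6},
    {"turn":[0,0,0],"dp":[0,-0.5,0],"grip":0.6},
    {"turn":[0,0,0],"dp":[0,-0.5,0],"grip":0.6},
    {"turn":[0,0,0],"dp":[0,-0.2,0],"grip":0.6}
  ]
}}

```text
t: 5.15
eef_pos: [427.3, 234.7, 39.7]
tcp_rot: [0.528, 0.849, 0.0, 0.0]
force: [1.0, 2.2, 5.6]
gripper_width: 8.4
grip_force: 59.4
```

Call:
{"api": "arm_command", "payload": {
  "increments": [
    {"turn":[0,0,0],"dp":[0,-0.2,0],"grip":0.6},
    {"turn":[0,0,0],"dp":[0,-0.2,0],"grip":0.6},
    {"turn":[0,0,0],"dp":[0,-0.2,0],"grip":0.6}
  ]
}}

```text
t: 5.45
eef_pos: [422.3, 232.2, 39.7]
tcp_rot: [0.528, 0.849, 0.001, 0.0]
force: [-0.2, 1.9, 7.3]
gripper_width: 8.4
grip_force: 59.3
```

Call:
{"api": "arm_command", "payload": {
  "increments": [
    {"turn":[0,0,0],"dp":[0,0,0],"grip":2.2},
    {"turn":[0,0,0],"dp":[0,0,0],"grip":2.2},
    {"turn":[0,0,0],"dp":[0,0,-1],"grip":2.2},
    {"turn":[0,0,0],"dp":[0,0,-3],"grip":2.2},
    {"turn":[0,0,0],"dp":[0,0,-4],"grip":2.2}
  ]
}}

```text
t: 5.95
eef_pos: [421.0, 231.3, 119.3]
tcp_rot: [0.528, 0.849, -0.002, -0.001]
force: [0.5, 0.7, -0.2]
gripper_width: 21.7
grip_force: 0.0
```

Call:
{"api": "arm_command", "payload": {
  "increments": [
    {"turn":[0,0,0],"dp":[0,0,-4],"grip":6.5},
    {"turn":[0,0,0],"dp":[0,0,-2],"grip":6.5}
  ]
}}

```text
t: 6.15
eef_pos: [423.2, 232.4, 183.1]
tcp_rot: [0.528, 0.849, 0.002, 0.001]
force: [0.7, 0.2, -0.6]
gripper_width: 50.3
grip_force: 0.0
```

```bash
python3 - <<'E'
from h import *
for l in tins(): print(l)
print(go(438,-12,120,89),pose()[0]['force'])
for n in('top','scene'):
    c=camera(n);P=cloud(c);lx,ly=loc(P);z=P[...,2]
    m=(abs(ly)<155)&(lx<-90)&(lx>-290)&(z>73)&(z<84);print(n,'front top lx',pc(lx[m]),pc(ly[m]))
E
```

```text
('top', 0.92, [437.2, -9.6, 31.6, 62.7, 41.5, -0.7, 383])
('top', 0.86, [385.0, -211.6, 31.7, 67.3, 42.5, 76.1, 407])
('top', 0.64, [683.9, -202.1, 31.3, 68.7, 43.7, -35.2, 383])
('top', 0.63, [426.3, -99.3, 31.3, 67.9, 45.9, -21.4, 436])
('scene', 0.95, [427.5, -101.9, 31.8, 68.9, 46.7, -19.8, 427])
('scene', 0.85, [684.8, -204.8, 32.0, 69.3, 45.9, -36.9, 870])
('scene', 0.78, [387.2, -215.4, 31.7, 67.5, 46.7, 74.7, 489])
('scene', 0.72, [441.0, -13.7, 31.8, 66.4, 46.2, -3.8, 362])
('scene', 0.62, [538.8, -381.1, 27.6, 288.4, 129.8, 52.5, 1861])
[[-22.58, -9.39, 5.95], 'turn', np.float64(-62.8), 'dp after turn', [-1.99, -24.37, 5.95], 'alt turn', np.float64(117.2), 'j6', 1.62, 'tilt', [0.03, 0.01]] [ 0.19783948 -0.17540729  0.23021208]
top front top lx [-223.5, -222.4, -216.6, -210.8, -209.4] [-153.3, -138.6, -75.3, -11.0, 2.2]
scene front top lx [-223.4, -221.9, -215.6, -209.6, -208.3] [-153.0, -132.1, -25.6, 111.4, 148.4]
```

Call:
{"api": "arm_command", "payload": {
  "increments": [
    {"turn":[0,0,-7.85],"dp":[0,0,0],"grip":6.5},
    {"turn":[0,0,-7.85],"dp":[0,0,0],"grip":6.5},
    {"turn":[0,0,-7.85],"dp":[0,0,0],"grip":6.5},
    {"turn":[0,0,-7.85],"dp":[0,0,0],"grip":6.5},
    {"turn":[0,0,-7.85],"dp":[0,0,0],"grip":6.5}
  ]
}}

```text
t: 6.95
eef_pos: [421.7, 231.6, 178.0]
tcp_rot: [0.209, 0.978, -0.001, -0.001]
force: [-0.3, 0.4, -0.2]
gripper_width: 65.3
grip_force: 0.0
```

Call:
{"api": "arm_command", "payload": {
  "increments": [
    {"turn":[0,0,-7.85],"dp":[0,0,0],"grip":6.5},
    {"turn":[0,0,-7.85],"dp":[0,0,0],"grip":6.5},
    {"turn":[0,0,-7.85],"dp":[0,0,0],"grip":6.5},
    {"turn":[0,0,0],"dp":[-0.4,-4,1],"grip":6.5},
    {"turn":[0,0,0],"dp":[-0.4,-4,1],"grip":6.5}
  ]
}}

```text
t: 7.45
eef_pos: [428.4, 151.5, 157.8]
tcp_rot: [0.007, 1.0, -0.0, -0.001]
force: [0.6, -1.2, 0.9]
gripper_width: 64.7
grip_force: 0.0
```

Call:
{"api": "arm_command", "payload": {
  "increments": [
    {"turn":[0,0,0],"dp":[-0.4,-4,1],"grip":6.5},
    {"turn":[0,0,0],"dp":[-0.4,-4,1],"grip":6.5},
    {"turn":[0,0,0],"dp":[-0.4,-4,1],"grip":6.5},
    {"turn":[0,0,0],"dp":[0,-4,1],"grip":6.5}
  ]
}}

```text
t: 7.85
eef_pos: [437.7, -9.8, 117.9]
tcp_rot: [0.008, 1.0, -0.0, -0.001]
force: [1.3, 0.3, 0.0]
gripper_width: 64.8
grip_force: 0.0
```

```bash
python3 -c "
from h import *
print(go(438.5,-12,8,89),pose()[0]['t'],pose()[0]['gripper_width'])"
```

```text
[[-0.1, -0.21, 10.99], 'turn', np.float64(0.1), 'dp after turn', [-0.1, -0.21, 10.99], 'alt turn', np.float64(-179.9), 'j6', -0.01, 'tilt', [-0.1, -0.01]] 7.85 64.78240599739648
```

Call:
{"api": "arm_command", "payload": {
  "increments": [
    {"turn":[0,0,0],"dp":[-0.1,-0.2,3],"grip":6.5},
    {"turn":[0,0,0],"dp":[0,0,3],"grip":6.5},
    {"turn":[0,0,0],"dp":[0,0,2],"grip":6.5},
    {"turn":[0,0,0],"dp":[0,0,1],"grip":6.5},
    {"turn":[0,0,0],"dp":[0,0,1],"grip":6.5}
  ]
}}

```text
t: 8.35
eef_pos: [438.7, -10.2, 18.3]
tcp_rot: [0.008, 1.0, -0.0, -0.001]
force: [0.5, -0.1, -0.5]
gripper_width: 65.1
grip_force: 0.0
```

Call:
{"api": "arm_command", "payload": {
  "increments": [
    {"turn":[0,0,0],"dp":[0,0,0.5],"grip":6.5},
    {"turn":[0,0,0],"dp":[0,0,0.5],"grip":6.5},
    {"turn":[0,0,0],"dp":[0,0,0],"grip":6.5}
  ]
}}

```text
t: 8.65
eef_pos: [439.4, -10.2, 9.2]
tcp_rot: [0.008, 1.0, -0.0, -0.0]
force: [-0.4, 0.3, -0.6]
gripper_width: 65.0
grip_force: 0.0
```

Call:
{"api": "arm_command", "payload": {
  "increments": [
    {"turn":[0,0,0],"dp":[0,0,0],"grip":4},
    {"turn":[0,0,0],"dp":[0,0,0],"grip":4},
    {"turn":[0,0,0],"dp":[0,0,0],"grip":4},
    {"turn":[0,0,0],"dp":[0,0,0],"grip":4}
  ]
}}

```text
t: 9.05
eef_pos: [439.9, -10.5, 10.1]
tcp_rot: [0.008, 1.0, -0.0, 0.001]
force: [-1.0, -2.0, 6.8]
gripper_width: 45.0
grip_force: 61.8
```

Call:
{"api": "arm_command", "payload": {
  "increments": [
    {"turn":[0,0,0],"dp":[0,0,-0.5],"grip":4},
    {"turn":[0,0,0],"dp":[0,0,-1.5],"grip":4},
    {"turn":[0,0,0],"dp":[0,0,-2],"grip":4},
    {"turn":[0,0,0],"dp":[0,0,0],"grip":4},
    {"turn":[0,0,0],"dp":[0,0,0],"grip":4}
  ]
}}

```text
t: 9.55
eef_pos: [439.4, -10.2, 49.2]
tcp_rot: [0.008, 1.0, 0.0, 0.0]
force: [0.4, -0.2, -5.4]
gripper_width: 45.0
grip_force: 62.7
```

Call:
{"api": "arm_command", "payload": {
  "increments": [
    {"turn":[0,0,0],"dp":[0,0,0],"grip":4},
    {"turn":[0,0,0],"dp":[0,0,0],"grip":4}
  ]
}}

```text
t: 9.75
eef_pos: [438.6, -10.2, 48.5]
tcp_rot: [0.008, 1.0, -0.0, -0.001]
force: [-0.2, -0.1, -3.7]
gripper_width: 44.9
grip_force: 62.7
```

Reads about 4–5 N, so this tin is full and goes in the drawer.

```bash
python3 -c "
from h import *
w=wor(-150,-72);print(w,go(w[0],w[1],125,116.2))"
```

```text
[552.2 214.2] [[-10.97, 22.63, -7.67], 'turn', np.float64(-27.2), 'dp after turn', [-20.09, 15.13, -7.67], 'alt turn', np.float64(152.8), 'j6', -0.01, 'tilt', [-0.09, -0.0]]
```

Call:
{"api": "arm_command", "payload": {
  "increments": [
    {"turn":[0,0,-6.8],"dp":[0,0,-1.9],"grip":4},
    {"turn":[0,0,-6.8],"dp":[0,0,-1.9],"grip":4},
    {"turn":[0,0,-6.8],"dp":[0,0,-1.9],"grip":4},
    {"turn":[0,0,-6.8],"dp":[0,0,-2],"grip":4}
  ]
}}

```text
t: 10.15
eef_pos: [438.7, -10.2, 126.2]
tcp_rot: [-0.229, 0.973, 0.0, -0.001]
force: [0.4, 0.4, -5.3]
gripper_width: 44.7
grip_force: 63.2
```

Call:
{"api": "arm_command", "payload": {
  "increments": [
    {"turn":[0,0,0],"dp":[-2.9,2.2,0],"grip":4},
    {"turn":[0,0,0],"dp":[-2.9,2.2,0],"grip":4},
    {"turn":[0,0,0],"dp":[-2.9,2.2,0],"grip":4},
    {"turn":[0,0,0],"dp":[-2.9,2.2,0],"grip":4},
    {"turn":[0,0,0],"dp":[-2.9,2.2,0],"grip":4}
  ]
}}

```text
t: 10.65
eef_pos: [520.8, 153.8, 125.4]
tcp_rot: [-0.227, 0.974, -0.0, -0.001]
force: [-0.3, -1.7, -5.2]
gripper_width: 44.7
grip_force: 63.1
```

Call:
{"api": "arm_command", "payload": {
  "increments": [
    {"turn":[0,0,0],"dp":[-2.9,2.1,0],"grip":4},
    {"turn":[0,0,0],"dp":[-2.7,2,0],"grip":4},
    {"turn":[0,0,0],"dp":[0,0,0],"grip":4}
  ]
}}

```text
t: 10.95
eef_pos: [554.4, 217.6, 124.8]
tcp_rot: [-0.228, 0.974, 0.0, 0.0]
force: [0.2, -0.2, -4.8]
gripper_width: 44.7
grip_force: 63.2
```

```bash
python3 -c "
from h import *
print(go(552.2,214.2,33,116.2),pose()[0]['gripper_width'],pose()[0]['force'])"
```

```text
[[0.35, -0.21, 9.18], 'turn', np.float64(0.2), 'dp after turn', [0.35, -0.21, 9.18], 'alt turn', np.float64(-179.8), 'j6', -0.09, 'tilt', [0.01, 0.05]] 44.744750981678166 [ 0.2316078  -0.21920045 -4.83465139]
```

Call:
{"api": "arm_command", "payload": {
  "increments": [
    {"turn":[0,0,0],"dp":[0.3,-0.2,3],"grip":4},
    {"turn":[0,0,0],"dp":[0,0,3],"grip":4},
    {"turn":[0,0,0],"dp":[0,0,1.5],"grip":4},
    {"turn":[0,0,0],"dp":[0,0,0.8],"grip":4},
    {"turn":[0,0,0],"dp":[0,0,0.5],"grip":4}
  ]
}}

```text
t: 11.45
eef_pos: [550.6, 210.5, 37.3]
tcp_rot: [-0.227, 0.974, -0.0, -0.001]
force: [-0.0, -1.1, -4.2]
gripper_width: 44.8
grip_force: 63.0
```

Call:
{"api": "arm_command", "payload": {
  "increments": [
    {"turn":[0,0,0],"dp":[0,0,0.2],"grip":4},
    {"turn":[0,0,0],"dp":[0,0,0.2],"grip":4}
  ]
}}

```text
t: 11.65
eef_pos: [551.6, 211.0, 34.9]
tcp_rot: [-0.227, 0.974, 0.0, 0.001]
force: [-1.2, 0.2, -4.5]
gripper_width: 44.5
grip_force: 63.0
```

Call:
{"api": "arm_command", "payload": {
  "increments": [
    {"turn":[0,0,0],"dp":[0,0,0.2],"grip":4},
    {"turn":[0,0,0],"dp":[0,0,0.1],"grip":4}
  ]
}}

```text
t: 11.85
eef_pos: [551.7, 211.2, 32.1]
tcp_rot: [-0.227, 0.974, 0.0, 0.001]
force: [-1.9, 0.3, 7.4]
gripper_width: 44.9
grip_force: 64.7
```

Call:
{"api": "arm_command", "payload": {
  "increments": [
    {"turn":[0,0,0],"dp":[0,0,0],"grip":5.6},
    {"turn":[0,0,0],"dp":[0,0,0],"grip":5.6},
    {"turn":[0,0,0],"dp":[0,0,-0.5],"grip":5.6},
    {"turn":[0,0,0],"dp":[0,0,-2],"grip":5.6},
    {"turn":[0,0,0],"dp":[0,0,-4],"grip":5.6}
  ]
}}

```text
t: 12.35
eef_pos: [549.3, 210.3, 95.0]
tcp_rot: [-0.227, 0.974, -0.0, -0.002]
force: [1.3, 0.9, 0.6]
gripper_width: 55.8
grip_force: 0.0
```

Call:
{"api": "arm_command", "payload": {
  "increments": [
    {"turn":[0,0,0],"dp":[0,0,-4],"grip":6},
    {"turn":[0,0,0],"dp":[0,0,0],"grip":6}
  ]
}}

```text
t: 12.55
eef_pos: [553.9, 212.0, 142.3]
tcp_rot: [-0.227, 0.974, 0.001, 0.005]
force: [0.7, 0.4, -0.0]
gripper_width: 60.2
grip_force: 0.0
```

```bash
python3 - <<'E'
from h import *
for l in tins(): print(l,loc(l[2][:2]).round(0) if l[2] else '')
print(go(426.8,-100.7,120,69.8),pose()[0]['force'])
E
```

```text
('top', 0.66, [545.9, 207.5, 53.4, 58.1, 39.7, 27.8, 337]) [-159.  -75.]
('top', 0.6, [385.7, -212.6, 31.7, 68.3, 45.5, 74.9, 419]) [-488. -381.]
('top', 0.59, [684.0, -202.0, 31.1, 68.6, 45.2, -37.7, 417]) [-215. -504.]
('scene', 0.87, [427.1, -101.6, 31.8, 71.1, 46.2, -19.7, 419]) [-402. -300.]
('scene', 0.83, [386.6, -215.1, 31.7, 68.4, 47.9, 74.5, 505]) [-488. -384.]
('scene', 0.61, [685.2, -205.3, 32.1, 69.3, 46.3, -36.5, 870]) [-216. -507.]
('scene', 0.6, [551.2, 209.2, 53.9, 67.7, 47.3, 24.9, 290]) [-153.  -76.]
[[24.87, -22.46, 1.59], 'turn', np.float64(46.4), 'dp after turn', [0.85, -33.5, 1.59], 'alt turn', np.float64(-133.6), 'j6', -0.09, 'tilt', [-0.06, -0.03]] [-0.4077005   0.72129911 -0.13458367]
```

Call:
{"api": "arm_command", "payload": {
  "increments": [
    {"turn":[0,0,7.7],"dp":[0,0,0],"grip":6.5},
    {"turn":[0,0,7.7],"dp":[0,0,0],"grip":6.5},
    {"turn":[0,0,7.7],"dp":[0,0,0],"grip":6.5},
    {"turn":[0,0,7.7],"dp":[0,0,0],"grip":6.5},
    {"turn":[0,0,7.7],"dp":[0,0,0],"grip":6.5}
  ]
}}

```text
t: 13.25
eef_pos: [550.2, 210.6, 134.7]
tcp_rot: [0.11, 0.994, -0.001, -0.001]
force: [-0.4, 0.4, -0.1]
gripper_width: 64.7
grip_force: 0.0
```

Call:
{"api": "arm_command", "payload": {
  "increments": [
    {"turn":[0,0,7.8],"dp":[0,0,0],"grip":6.5},
    {"turn":[0,0,0],"dp":[0.1,-4.2,0.2],"grip":6.5},
    {"turn":[0,0,0],"dp":[0.1,-4.2,0.2],"grip":6.5},
    {"turn":[0,0,0],"dp":[0.1,-4.2,0.2],"grip":6.5},
    {"turn":[0,0,0],"dp":[0.1,-4.2,0.2],"grip":6.5}
  ]
}}

```text
t: 13.75
eef_pos: [487.9, 53.2, 126.8]
tcp_rot: [0.174, 0.985, -0.0, -0.001]
force: [0.6, -0.0, 0.2]
gripper_width: 65.0
grip_force: 0.0
```

Call:
{"api": "arm_command", "payload": {
  "increments": [
    {"turn":[0,0,0],"dp":[0.1,-4.2,0.2],"grip":6.5},
    {"turn":[0,0,0],"dp":[0.1,-4.2,0.2],"grip":6.5},
    {"turn":[0,0,0],"dp":[0.1,-4.2,0.2],"grip":6.5},
    {"turn":[0,0,0],"dp":[0.1,-4,0.2],"grip":6.5},
    {"turn":[0,0,0],"dp":[0,0,0],"grip":6.5}
  ]
}}

```text
t: 14.25
eef_pos: [426.1, -103.0, 119.0]
tcp_rot: [0.176, 0.984, -0.0, -0.002]
force: [0.4, 0.3, 0.3]
gripper_width: 65.1
grip_force: 0.0
```

```bash
python3 -c "
from h import *
print(go(427,-101,8,70),pose()[0]['t'],pose()[0]['gripper_width'])"
```

```text
[[-0.04, 0.24, 11.1], 'turn', np.float64(-0.3), 'dp after turn', [-0.04, 0.24, 11.1], 'alt turn', np.float64(179.7), 'j6', 0.12, 'tilt', [-0.2, -0.02]] 14.25 65.08322463492252
```

Call:
{"api": "arm_command", "payload": {
  "increments": [
    {"turn":[0,0,0],"dp":[0,0.1,3],"grip":6.5},
    {"turn":[0,0,0],"dp":[0,0,3],"grip":6.5},
    {"turn":[0,0,0],"dp":[0,0,2],"grip":6.5},
    {"turn":[0,0,0],"dp":[0,0,1],"grip":6.5},
    {"turn":[0,0,0],"dp":[0,0,1],"grip":6.5}
  ]
}}

```text
t: 14.75
eef_pos: [429.0, -98.6, 19.4]
tcp_rot: [0.174, 0.985, 0.0, -0.001]
force: [-0.0, -0.4, -0.4]
gripper_width: 64.7
grip_force: 0.0
```

Call:
{"api": "arm_command", "payload": {
  "increments": [
    {"turn":[0,0,0],"dp":[0,0,0.5],"grip":6.5},
    {"turn":[0,0,0],"dp":[0,0,0.5],"grip":6.5},
    {"turn":[0,0,0],"dp":[0,0,0],"grip":6.5}
  ]
}}

```text
t: 15.05
eef_pos: [429.4, -99.1, 10.2]
tcp_rot: [0.174, 0.985, -0.0, -0.0]
force: [-0.5, 0.8, -0.8]
gripper_width: 64.8
grip_force: 0.0
```

Call:
{"api": "arm_command", "payload": {
  "increments": [
    {"turn":[0,0,0],"dp":[0,0,0],"grip":4},
    {"turn":[0,0,0],"dp":[0,0,0],"grip":4},
    {"turn":[0,0,0],"dp":[0,0,0],"grip":4},
    {"turn":[0,0,0],"dp":[0,0,0],"grip":4}
  ]
}}

```text
t: 15.45
eef_pos: [429.8, -99.3, 11.1]
tcp_rot: [0.174, 0.985, -0.0, 0.001]
force: [-1.3, -0.3, 6.1]
gripper_width: 45.0
grip_force: 61.7
```

Call:
{"api": "arm_command", "payload": {
  "increments": [
    {"turn":[0,0,0],"dp":[0,0,-0.5],"grip":4},
    {"turn":[0,0,0],"dp":[0,0,-1.5],"grip":4},
    {"turn":[0,0,0],"dp":[0,0,-2],"grip":4},
    {"turn":[0,0,0],"dp":[0,0,0],"grip":4},
    {"turn":[0,0,0],"dp":[0,0,0],"grip":4}
  ]
}}

```text
t: 15.95
eef_pos: [429.7, -99.2, 50.6]
tcp_rot: [0.174, 0.985, -0.0, 0.001]
force: [0.7, 0.9, -0.4]
gripper_width: 45.1
grip_force: 61.3
```

Call:
{"api": "arm_command", "payload": {
  "increments": [
    {"turn":[0,0,0],"dp":[0,0,0],"grip":4},
    {"turn":[0,0,0],"dp":[0,0,0],"grip":4}
  ]
}}

```text
t: 16.15
eef_pos: [428.8, -99.0, 49.7]
tcp_rot: [0.174, 0.985, -0.0, -0.001]
force: [-0.7, 0.9, -1.4]
gripper_width: 44.8
grip_force: 61.3
```

```bash
python3 -c "
from h import *
w=wor(-150,0);print(w,go(w[0],w[1],125,116.2))
t=np.radians(52.4);v=np.array([np.cos(t),np.sin(t)])
for k in(72,0,-72):
  w=np.array([538,-379.])+k*v;print(k,w,go(w[0],w[1],100,52.4))"
```

```text
[520.4 278.8] [[4.36, 38.63, -7.54], 'turn', np.float64(-46.3), 'dp after turn', [-24.89, 29.86, -7.54], 'alt turn', np.float64(133.7), 'j6', 0.12, 'tilt', [-0.07, 0.01]]
72 [ 581.9304518  -321.95514568] [[-22.03, -15.69, -5.06], 'turn', np.float64(17.5), 'dp after turn', [-25.73, -8.32, -5.06], 'alt turn', np.float64(-162.5), 'j6', 0.12, 'tilt', [-0.07, 0.01]]
0 [ 538. -379.] [[-19.86, -22.56, -5.05], 'turn', np.float64(17.5), 'dp after turn', [-25.73, -15.52, -5.05], 'alt turn', np.float64(-162.5), 'j6', 0.12, 'tilt', [-0.07, 0.01]]
-72 [ 494.0695482  -436.04485432] [[-17.69, -29.42, -5.05], 'turn', np.float64(17.5), 'dp after turn', [-25.73, -22.72, -5.05], 'alt turn', np.float64(-162.5), 'j6', 0.12, 'tilt', [-0.07, 0.01]]
```

Reads about 1 N, so this tin is empty and goes in the tray.

Call:
{"api": "arm_command", "payload": {
  "increments": [
    {"turn":[0,0,5.8],"dp":[0,0,-1.7],"grip":4},
    {"turn":[0,0,5.8],"dp":[0,0,-1.7],"grip":4},
    {"turn":[0,0,5.9],"dp":[0,0,-1.7],"grip":4},
    {"turn":[0,0,0],"dp":[-3.7,-1.2,0],"grip":4},
    {"turn":[0,0,0],"dp":[-3.7,-1.2,0],"grip":4}
  ]
}}

```text
t: 16.65
eef_pos: [473.9, -163.6, 101.6]
tcp_rot: [0.321, 0.947, 0.0, 0.0]
force: [0.7, -0.1, -0.8]
gripper_width: 44.7
grip_force: 61.4
```

Call:
{"api": "arm_command", "payload": {
  "increments": [
    {"turn":[0,0,0],"dp":[-3.7,-1.2,0],"grip":4},
    {"turn":[0,0,0],"dp":[-3.7,-1.2,0],"grip":4},
    {"turn":[0,0,0],"dp":[-3.7,-1.2,0],"grip":4},
    {"turn":[0,0,0],"dp":[-3.7,-1.2,0],"grip":4},
    {"turn":[0,0,0],"dp":[-3.5,-1.1,0],"grip":4}
  ]
}}

```text
t: 17.15
eef_pos: [582.9, -323.0, 100.1]
tcp_rot: [0.322, 0.947, 0.0, -0.001]
force: [0.3, 1.0, -0.9]
gripper_width: 44.9
grip_force: 61.4
```

Call:
{"api": "arm_command", "payload": {
  "increments": [
    {"turn":[0,0,0],"dp":[0,0,0],"grip":4},
    {"turn":[0,0,0],"dp":[0,0,0],"grip":4},
    {"turn":[0,0,0],"dp":[0,0,0],"grip":4}
  ]
}}

```text
t: 17.45
eef_pos: [581.6, -320.6, 100.6]
tcp_rot: [0.322, 0.947, 0.0, -0.001]
force: [0.9, 0.3, 0.1]
gripper_width: 44.6
grip_force: 61.4
```

```bash
python3 -c "
from h import *
print(go(581.9,-322,17,52.4),pose()[0]['gripper_width'],pose()[0]['force'])"
```

```text
[[-0.13, -0.08, 8.36], 'turn', np.float64(0.1), 'dp after turn', [-0.13, -0.08, 8.36], 'alt turn', np.float64(-179.9), 'j6', 0.15, 'tilt', [-0.1, 0.06]] 44.55891142136817 [0.88467316 0.3283243  0.13933628]
```

Call:
{"api": "arm_command", "payload": {
  "increments": [
    {"turn":[0,0,0],"dp":[-0.1,0,3],"grip":4},
    {"turn":[0,0,0],"dp":[0,0,2.5],"grip":4},
    {"turn":[0,0,0],"dp":[0,0,1.5],"grip":4},
    {"turn":[0,0,0],"dp":[0,0,0.7],"grip":4},
    {"turn":[0,0,0],"dp":[0,0,0.4],"grip":4}
  ]
}}

```text
t: 17.95
eef_pos: [582.9, -321.4, 20.2]
tcp_rot: [0.322, 0.947, 0.0, -0.0]
force: [0.5, -0.4, -1.4]
gripper_width: 44.8
grip_force: 61.4
```

Call:
{"api": "arm_command", "payload": {
  "increments": [
    {"turn":[0,0,0],"dp":[0,0,0.2],"grip":4},
    {"turn":[0,0,0],"dp":[0,0,0.1],"grip":4}
  ]
}}

```text
t: 18.15
eef_pos: [583.7, -322.2, 18.1]
tcp_rot: [0.322, 0.947, -0.0, 0.001]
force: [-0.0, -0.1, -0.7]
gripper_width: 45.0
grip_force: 61.4
```

Call:
{"api": "arm_command", "payload": {
  "increments": [
    {"turn":[0,0,0],"dp":[0,0,0.1],"grip":4},
    {"turn":[0,0,0],"dp":[0,0,0.1],"grip":4}
  ]
}}

```text
t: 18.35
eef_pos: [583.6, -322.4, 16.1]
tcp_rot: [0.322, 0.947, -0.0, 0.001]
force: [-4.2, 2.3, 12.5]
gripper_width: 44.8
grip_force: 63.1
```

Call:
{"api": "arm_command", "payload": {
  "increments": [
    {"turn":[0,0,0],"dp":[0,0,0],"grip":5.8},
    {"turn":[0,0,0],"dp":[0,0,0],"grip":5.8},
    {"turn":[0,0,0],"dp":[0,0,-0.5],"grip":5.8},
    {"turn":[0,0,0],"dp":[0,0,-2],"grip":5.8},
    {"turn":[0,0,0],"dp":[0,0,-4],"grip":5.8}
  ]
}}

```text
t: 18.85
eef_pos: [581.5, -321.2, 78.4]
tcp_rot: [0.322, 0.947, 0.0, -0.003]
force: [-0.4, -0.1, -0.2]
gripper_width: 57.9
grip_force: 0.0
```

Call:
{"api": "arm_command", "payload": {
  "increments": [
    {"turn":[0,0,0],"dp":[0,0,-4],"grip":6.5},
    {"turn":[0,0,0],"dp":[0,0,0],"grip":6.5}
  ]
}}

```text
t: 19.05
eef_pos: [586.0, -323.7, 126.8]
tcp_rot: [0.322, 0.947, -0.001, 0.005]
force: [0.2, -0.4, 0.2]
gripper_width: 64.9
grip_force: 0.0
```

```bash
python3 - <<'E'
from h import *
for l in tins(): print(l)
print(go(684.5,-203.5,120,53),pose()[0]['force'])
E
```

```text
('top', 0.77, [385.4, -212.5, 31.6, 68.1, 45.5, 75.4, 436])
('top', 0.68, [549.3, 211.9, 53.4, 66.8, 45.1, 25.3, 438])
('top', 0.62, [683.9, -201.7, 31.3, 69.0, 45.5, -36.5, 409])
('top', 0.34, [590.3, -306.6, 26.1, 128.9, 113.2, -37.4, 65])
('scene', 0.79, [550.6, 208.7, 53.9, 64.8, 48.1, 22.8, 273])
('scene', 0.78, [684.5, -204.8, 32.0, 69.1, 45.5, -37.0, 870])
('scene', 0.64, [582.2, -320.9, 36.9, 70.0, 45.9, -37.6, 948])
('scene', 0.5, [384.3, -245.3, 30.8, 31.4, 8.0, -15.9, 49])
[[-0.85, 15.59, -0.06], 'turn', np.float64(-0.6), 'dp after turn', [-1.0, 15.58, -0.06], 'alt turn', np.float64(179.4), 'j6', 0.15, 'tilt', [-0.07, 0.04]] [-0.09055357  0.09094854  0.47163654]
```

Call:
{"api": "arm_command", "payload": {
  "increments": [
    {"turn":[0,0,0],"dp":[-0.2,3.9,0],"grip":6.5},
    {"turn":[0,0,0],"dp":[-0.2,3.9,0],"grip":6.5},
    {"turn":[0,0,0],"dp":[-0.2,3.9,0],"grip":6.5},
    {"turn":[0,0,0],"dp":[-0.3,3.9,0],"grip":6.5},
    {"turn":[0,0,0],"dp":[0,0,0],"grip":6.5}
  ]
}}

```text
t: 19.75
eef_pos: [687.4, -199.7, 117.9]
tcp_rot: [0.32, 0.947, 0.0, -0.001]
force: [0.1, -0.1, -0.2]
gripper_width: 65.1
grip_force: 0.0
```

Call:
{"api": "arm_command", "payload": {
  "increments": [
    {"turn":[0,0,0],"dp":[0,0,0],"grip":6.5},
    {"turn":[0,0,0],"dp":[0,0,0],"grip":6.5}
  ]
}}

```text
t: 19.95
eef_pos: [684.4, -204.5, 119.2]
tcp_rot: [0.322, 0.947, -0.0, -0.001]
force: [0.5, -1.0, -0.1]
gripper_width: 64.9
grip_force: 0.0
```

```bash
python3 -c "
from h import *
print(go(684.3,-203.3,8,53),pose()[0]['t'],pose()[0]['gripper_width'])"
```

```text
[[0.06, 0.1, 11.12], 'turn', np.float64(-0.6), 'dp after turn', [0.06, 0.1, 11.12], 'alt turn', np.float64(179.4), 'j6', 0.37, 'tilt', [-0.12, 0.01]] 19.95 64.92020419471096
```

Call:
{"api": "arm_command", "payload": {
  "increments": [
    {"turn":[0,0,0],"dp":[0,0,3],"grip":6.5},
    {"turn":[0,0,0],"dp":[0,0,3],"grip":6.5},
    {"turn":[0,0,0],"dp":[0,0,2],"grip":6.5},
    {"turn":[0,0,0],"dp":[0,0,1],"grip":6.5},
    {"turn":[0,0,0],"dp":[0,0,1],"grip":6.5}
  ]
}}

```text
t: 20.45
eef_pos: [684.9, -205.1, 20.0]
tcp_rot: [0.323, 0.947, -0.0, -0.0]
force: [-0.7, -0.5, 0.1]
gripper_width: 65.3
grip_force: 0.0
```

Call:
{"api": "arm_command", "payload": {
  "increments": [
    {"turn":[0,0,0],"dp":[0,0,0.5],"grip":6.5},
    {"turn":[0,0,0],"dp":[0,0,0.5],"grip":6.5},
    {"turn":[0,0,0],"dp":[0,0,0],"grip":6.5}
  ]
}}

```text
t: 20.75
eef_pos: [685.5, -204.1, 10.3]
tcp_rot: [0.322, 0.947, -0.0, 0.0]
force: [-0.2, -1.2, -0.9]
gripper_width: 65.2
grip_force: 0.0
```

Call:
{"api": "arm_command", "payload": {
  "increments": [
    {"turn":[0,0,0],"dp":[0,0,0],"grip":4},
    {"turn":[0,0,0],"dp":[0,0,0],"grip":4},
    {"turn":[0,0,0],"dp":[0,0,0],"grip":4},
    {"turn":[0,0,0],"dp":[0,0,0],"grip":4}
  ]
}}

```text
t: 21.15
eef_pos: [686.1, -204.1, 11.3]
tcp_rot: [0.322, 0.947, -0.0, 0.001]
force: [-0.8, -0.2, 5.9]
gripper_width: 44.9
grip_force: 63.2
```

Call:
{"api": "arm_command", "payload": {
  "increments": [
    {"turn":[0,0,0],"dp":[0,0,-0.5],"grip":4},
    {"turn":[0,0,0],"dp":[0,0,-1.5],"grip":4},
    {"turn":[0,0,0],"dp":[0,0,-2],"grip":4},
    {"turn":[0,0,0],"dp":[0,0,0],"grip":4},
    {"turn":[0,0,0],"dp":[0,0,0],"grip":4}
  ]
}}

```text
t: 21.65
eef_pos: [685.6, -204.0, 50.2]
tcp_rot: [0.322, 0.947, -0.0, 0.0]
force: [-1.0, 0.2, -0.7]
gripper_width: 44.9
grip_force: 62.5
```

Call:
{"api": "arm_command", "payload": {
  "increments": [
    {"turn":[0,0,0],"dp":[0,0,0],"grip":4},
    {"turn":[0,0,0],"dp":[0,0,0],"grip":4}
  ]
}}

```text
t: 21.85
eef_pos: [684.8, -203.8, 49.1]
tcp_rot: [0.322, 0.947, -0.0, -0.001]
force: [0.0, 0.1, -0.7]
gripper_width: 44.8
grip_force: 62.5
```

```bash
python3 -c "
from h import *
w=wor(-150,0);print(w,go(w[0],w[1],125,116.2))
t=np.radians(52.4);v=np.array([np.cos(t),np.sin(t)])
for k in(0,):
  w=np.array([538,-379.])+k*v;print(k,w,go(w[0],w[1],100,52.4))"
```

```text
[520.4 278.8] [[42.46, 28.23, -7.54], 'turn', np.float64(-63.8), 'dp after turn', [-6.54, 50.57, -7.54], 'alt turn', np.float64(116.2), 'j6', 0.37, 'tilt', [-0.1, 0.02]]
0 [ 538. -379.] [[0.97, -22.84, -5.07], 'turn', np.float64(0.0), 'dp after turn', [0.95, -22.84, -5.07], 'alt turn', np.float64(-180.0), 'j6', 0.37, 'tilt', [-0.1, 0.02]]
```

Empty again; this one goes to the tray's middle slot.

Call:
{"api": "arm_command", "payload": {
  "increments": [
    {"turn":[0,0,0],"dp":[0,0,-2.5],"grip":4},
    {"turn":[0,0,0],"dp":[0,0,-2.5],"grip":4},
    {"turn":[0,0,0],"dp":[0.2,-3.8,0],"grip":4},
    {"turn":[0,0,0],"dp":[0.2,-3.8,0],"grip":4},
    {"turn":[0,0,0],"dp":[0.2,-3.8,0],"grip":4}
  ]
}}

```text
t: 22.35
eef_pos: [610.3, -291.2, 99.7]
tcp_rot: [0.321, 0.947, -0.0, -0.0]
force: [0.3, -1.2, -0.8]
gripper_width: 44.7
grip_force: 62.5
```

Call:
{"api": "arm_command", "payload": {
  "increments": [
    {"turn":[0,0,0],"dp":[0.2,-3.8,0],"grip":4},
    {"turn":[0,0,0],"dp":[0.1,-3.8,0],"grip":4},
    {"turn":[0,0,0],"dp":[0.1,-3.8,0],"grip":4},
    {"turn":[0,0,0],"dp":[0,0,0],"grip":4},
    {"turn":[0,0,0],"dp":[0,0,0],"grip":4}
  ]
}}

```text
t: 22.85
eef_pos: [537.8, -379.2, 99.8]
tcp_rot: [0.323, 0.946, 0.0, -0.0]
force: [0.0, 0.7, -1.0]
gripper_width: 44.6
grip_force: 62.5
```

Call:
{"api": "arm_command", "payload": {
  "increments": [
    {"turn":[0,0,0],"dp":[0,0,0],"grip":4}
  ]
}}

```text
t: 22.95
eef_pos: [538.9, -378.0, 100.0]
tcp_rot: [0.322, 0.947, 0.0, -0.0]
force: [0.2, -0.3, -1.3]
gripper_width: 44.9
grip_force: 62.5
```

```bash
python3 -c "
from h import *
print(go(538,-379,17,52.4),pose()[0]['gripper_width'],pose()[0]['force'])"
```

```text
[[0.01, -0.14, 8.3], 'turn', np.float64(0.1), 'dp after turn', [0.01, -0.14, 8.3], 'alt turn', np.float64(-179.9), 'j6', 0.04, 'tilt', [-0.01, 0.03]] 44.872785453892945 [ 0.22917818 -0.28353352 -1.25375137]
```

Call:
{"api": "arm_command", "payload": {
  "increments": [
    {"turn":[0,0,0],"dp":[0,0,3],"grip":4},
    {"turn":[0,0,0],"dp":[0,0,2.5],"grip":4},
    {"turn":[0,0,0],"dp":[0,0,1.5],"grip":4},
    {"turn":[0,0,0],"dp":[0,0,0.7],"grip":4},
    {"turn":[0,0,0],"dp":[0,0,0.4],"grip":4}
  ]
}}

```text
t: 23.45
eef_pos: [539.1, -377.7, 18.7]
tcp_rot: [0.321, 0.947, 0.0, -0.0]
force: [-0.2, -1.2, -0.0]
gripper_width: 44.9
grip_force: 62.5
```

Call:
{"api": "arm_command", "payload": {
  "increments": [
    {"turn":[0,0,0],"dp":[0,0,0.2],"grip":4},
    {"turn":[0,0,0],"dp":[0,0,0.1],"grip":4},
    {"turn":[0,0,0],"dp":[0,0,0.1],"grip":4}
  ]
}}

```text
t: 23.75
eef_pos: [539.1, -378.9, 16.3]
tcp_rot: [0.322, 0.947, -0.0, 0.001]
force: [-3.1, 3.1, 11.6]
gripper_width: 44.7
grip_force: 64.1
```

Call:
{"api": "arm_command", "payload": {
  "increments": [
    {"turn":[0,0,0],"dp":[0,0,0],"grip":5.8},
    {"turn":[0,0,0],"dp":[0,0,0],"grip":5.8},
    {"turn":[0,0,0],"dp":[0,0,-0.5],"grip":5.8},
    {"turn":[0,0,0],"dp":[0,0,-2],"grip":5.8},
    {"turn":[0,0,0],"dp":[0,0,-4],"grip":5.8}
  ]
}}

```text
t: 24.25
eef_pos: [536.9, -377.6, 78.6]
tcp_rot: [0.322, 0.947, 0.001, -0.003]
force: [0.6, 1.0, 0.4]
gripper_width: 58.4
grip_force: 0.0
```

Call:
{"api": "arm_command", "payload": {
  "increments": [
    {"turn":[0,0,0],"dp":[0,0,-4],"grip":6.5},
    {"turn":[0,0,0],"dp":[0,0,0],"grip":6.5}
  ]
}}

```text
t: 24.45
eef_pos: [541.1, -380.5, 126.9]
tcp_rot: [0.322, 0.947, -0.001, 0.005]
force: [0.5, 0.4, 0.1]
gripper_width: 64.8
grip_force: 0.0
```

```bash
python3 - <<'E'
from h import *
for l in tins(): print(l)
print(go(386,-214,120,-15),pose()[0]['force'])
E
```

```text
('top', 0.93, [385.7, -212.3, 31.7, 68.1, 44.2, 76.3, 413])
('top', 0.88, [538.6, -375.5, 36.4, 68.3, 46.4, -37.7, 424])
('top', 0.88, [305.6, -299.3, 31.4, 56.1, 45.3, 27.0, 284])
('top', 0.6, [549.8, 211.7, 53.4, 68.5, 45.8, 26.4, 457])
('top', 0.6, [581.6, -318.0, 36.2, 68.4, 45.8, -38.4, 421])
('top', 0.25, [562.2, -343.9, 20.7, 206.7, 130.1, 52.6, 145])
('scene', 0.89, [583.2, -320.5, 37.0, 68.4, 43.8, -37.9, 871])
('scene', 0.75, [539.3, -378.6, 36.8, 68.9, 46.1, -37.3, 1001])
('scene', 0.66, [551.8, 207.3, 54.0, 64.4, 45.5, 29.1, 274])
('scene', 0.51, [400.2, -213.6, 31.2, 55.9, 24.7, 70.3, 103])
[[22.07, 3.76, -0.02], 'turn', np.float64(67.4), 'dp after turn', [11.94, -18.94, -0.02], 'alt turn', np.float64(-112.6), 'j6', 0.04, 'tilt', [-0.06, 0.04]] [-0.15511231  0.02966617 -0.58979808]
```

Call:
{"api": "arm_command", "payload": {
  "increments": [
    {"turn":[0,0,8.4],"dp":[0,0,0],"grip":6.5},
    {"turn":[0,0,8.4],"dp":[0,0,0],"grip":6.5},
    {"turn":[0,0,8.4],"dp":[0,0,0],"grip":6.5},
    {"turn":[0,0,8.4],"dp":[0,0,0],"grip":6.5},
    {"turn":[0,0,8.4],"dp":[0,0,0],"grip":6.5}
  ]
}}

```text
t: 25.15
eef_pos: [537.8, -378.1, 118.5]
tcp_rot: [0.642, 0.767, -0.0, -0.001]
force: [0.5, 0.5, -0.4]
gripper_width: 64.8
grip_force: 0.0
```

Call:
{"api": "arm_command", "payload": {
  "increments": [
    {"turn":[0,0,8.4],"dp":[0,0,0],"grip":6.5},
    {"turn":[0,0,8.4],"dp":[0,0,0],"grip":6.5},
    {"turn":[0,0,8.5],"dp":[0,0,0],"grip":6.5},
    {"turn":[0,0,0],"dp":[2,-3.2,0],"grip":6.5},
    {"turn":[0,0,0],"dp":[2,-3.2,0],"grip":6.5}
  ]
}}

```text
t: 25.65
eef_pos: [485.7, -322.7, 118.0]
tcp_rot: [0.793, 0.609, -0.001, -0.002]
force: [-1.0, 0.9, 0.8]
gripper_width: 65.0
grip_force: 0.0
```

Call:
{"api": "arm_command", "payload": {
  "increments": [
    {"turn":[0,0,0],"dp":[2,-3.2,0],"grip":6.5},
    {"turn":[0,0,0],"dp":[2,-3.1,0],"grip":6.5},
    {"turn":[0,0,0],"dp":[2,-3.1,0],"grip":6.5},
    {"turn":[0,0,0],"dp":[2,-3.1,0],"grip":6.5},
    {"turn":[0,0,0],"dp":[0,0,0],"grip":6.5}
  ]
}}

```text
t: 26.15
eef_pos: [382.1, -210.7, 119.0]
tcp_rot: [0.792, 0.61, -0.001, -0.003]
force: [-0.2, -0.3, -1.0]
gripper_width: 64.9
grip_force: 0.0
```

Call:
{"api": "arm_command", "payload": {
  "increments": [
    {"turn":[0,0,0],"dp":[0,0,0],"grip":6.5},
    {"turn":[0,0,0],"dp":[0,0,0],"grip":6.5}
  ]
}}

```text
t: 26.35
eef_pos: [387.3, -214.7, 120.0]
tcp_rot: [0.793, 0.61, -0.0, 0.0]
force: [0.9, 0.9, 0.1]
gripper_width: 65.1
grip_force: 0.0
```

```bash
python3 -c "
from h import *
print(go(386,-213.5,8,-15),pose()[0]['t'],pose()[0]['gripper_width'])
for l in tins()[:12]: print(l)"
```

```text
[[0.09, -0.16, 11.2], 'turn', np.float64(0.1), 'dp after turn', [0.09, -0.16, 11.2], 'alt turn', np.float64(-179.9), 'j6', 1.32, 'tilt', [0.0, -0.02]] 26.35 65.1178916419714
('top', 0.83, [388.4, -197.1, 31.5, 46.8, 39.1, -0.7, 222])
('top', 0.61, [549.5, 210.9, 53.7, 67.4, 44.0, 24.4, 422])
('top', 0.6, [581.5, -317.9, 36.6, 68.0, 45.4, -37.4, 409])
('top', 0.55, [542.3, -378.2, 36.2, 57.3, 45.4, -37.1, 333])
('scene', 0.98, [582.4, -321.0, 36.9, 69.1, 45.9, -37.5, 937])
('scene', 0.91, [551.5, 208.2, 54.0, 67.6, 48.6, 24.7, 294])
('scene', 0.81, [386.5, -215.2, 31.8, 67.3, 47.0, 74.9, 497])
('scene', 0.64, [539.3, -378.6, 36.9, 70.0, 46.2, -37.1, 981])
('scene', 0.64, [502.2, 263.2, 64.5, 317.6, 176.8, -64.4, 605])
```

Call:
{"api": "arm_command", "payload": {
  "increments": [
    {"turn":[0,0,0],"dp":[0,-0.1,3],"grip":6.5},
    {"turn":[0,0,0],"dp":[0,0,3],"grip":6.5},
    {"turn":[0,0,0],"dp":[0,0,2],"grip":6.5},
    {"turn":[0,0,0],"dp":[0,0,1],"grip":6.5},
    {"turn":[0,0,0],"dp":[0,0,1],"grip":6.5}
  ]
}}

```text
t: 27.05
eef_pos: [385.9, -214.2, 19.8]
tcp_rot: [0.793, 0.61, -0.0, -0.0]
force: [-0.3, -0.7, -0.1]
gripper_width: 65.0
grip_force: 0.0
```

Call:
{"api": "arm_command", "payload": {
  "increments": [
    {"turn":[0,0,0],"dp":[0,0,0.5],"grip":6.5},
    {"turn":[0,0,0],"dp":[0,0,0.5],"grip":6.5},
    {"turn":[0,0,0],"dp":[0,0,0],"grip":6.5}
  ]
}}

```text
t: 27.35
eef_pos: [385.8, -214.0, 10.3]
tcp_rot: [0.793, 0.61, -0.0, 0.0]
force: [-0.2, 0.3, 0.6]
gripper_width: 64.9
grip_force: 0.0
```

Call:
{"api": "arm_command", "payload": {
  "increments": [
    {"turn":[0,0,0],"dp":[0,0,0],"grip":4},
    {"turn":[0,0,0],"dp":[0,0,0],"grip":4},
    {"turn":[0,0,0],"dp":[0,0,0],"grip":4},
    {"turn":[0,0,0],"dp":[0,0,0],"grip":4}
  ]
}}

```text
t: 27.75
eef_pos: [386.1, -214.2, 11.1]
tcp_rot: [0.793, 0.61, 0.0, 0.001]
force: [-1.2, 0.5, 4.8]
gripper_width: 45.0
grip_force: 62.5
```

Call:
{"api": "arm_command", "payload": {
  "increments": [
    {"turn":[0,0,0],"dp":[0,0,-0.5],"grip":4},
    {"turn":[0,0,0],"dp":[0,0,-1.5],"grip":4},
    {"turn":[0,0,0],"dp":[0,0,-2],"grip":4},
    {"turn":[0,0,0],"dp":[0,0,0],"grip":4},
    {"turn":[0,0,0],"dp":[0,0,0],"grip":4}
  ]
}}

```text
t: 28.25
eef_pos: [385.8, -214.0, 50.2]
tcp_rot: [0.793, 0.61, 0.0, 0.0]
force: [-0.9, 0.8, -4.9]
gripper_width: 45.0
grip_force: 62.6
```

Call:
{"api": "arm_command", "payload": {
  "increments": [
    {"turn":[0,0,0],"dp":[0,0,0],"grip":4},
    {"turn":[0,0,0],"dp":[0,0,0],"grip":4}
  ]
}}

```text
t: 28.45
eef_pos: [385.1, -213.6, 49.5]
tcp_rot: [0.793, 0.61, -0.0, -0.001]
force: [-0.3, -0.2, -5.1]
gripper_width: 44.8
grip_force: 62.6
```

```bash
python3 -c "
from h import *
w=wor(-150,10);print(w,go(w[0],w[1],125,116.2))
t=np.radians(52.4);v=np.array([np.cos(t),np.sin(t)])
w=np.array([538,-379.])-72*v;print(w,go(w[0],w[1],100,52.4))"
```

```text
[516.  287.7] [[51.81, -0.21, -7.54], 'turn', np.float64(48.9), 'dp after turn', [33.87, -39.21, -7.54], 'alt turn', np.float64(-131.1), 'j6', 1.32, 'tilt', [-0.08, 0.04]]
[ 494.0695482  -436.04485432] [[-18.7, 16.23, -5.08], 'turn', np.float64(-67.3), 'dp after turn', [-22.2, -10.98, -5.08], 'alt turn', np.float64(112.7), 'j6', 1.32, 'tilt', [-0.08, 0.04]]
```

Reads about 5 N, so full. The direct turn would bring joint 6 to about 3.2 rad, past its limit, so I take the −131° turn.

Call:
{"api": "arm_command", "payload": {
  "increments": [
    {"turn":[0,0,-8.2],"dp":[0,0,-2],"grip":4},
    {"turn":[0,0,-8.2],"dp":[0,0,-2],"grip":4},
    {"turn":[0,0,-8.2],"dp":[0,0,-2],"grip":4},
    {"turn":[0,0,-8.2],"dp":[0,0,-1.5],"grip":4},
    {"turn":[0,0,-8.2],"dp":[0,0,0],"grip":4}
  ]
}}

```text
t: 28.95
eef_pos: [386.5, -214.4, 126.6]
tcp_rot: [0.526, 0.85, -0.0, 0.001]
force: [0.2, 0.1, -4.8]
gripper_width: 45.1
grip_force: 63.3
```

Call:
{"api": "arm_command", "payload": {
  "increments": [
    {"turn":[0,0,-8.2],"dp":[0,0,0],"grip":4},
    {"turn":[0,0,-8.2],"dp":[0,0,0],"grip":4},
    {"turn":[0,0,-8.2],"dp":[0,0,0],"grip":4},
    {"turn":[0,0,-8.2],"dp":[0,0,0],"grip":4},
    {"turn":[0,0,-8.2],"dp":[0,0,0],"grip":4}
  ]
}}

```text
t: 29.45
eef_pos: [385.3, -213.7, 124.6]
tcp_rot: [0.195, 0.981, 0.0, -0.001]
force: [0.5, 0.4, -4.3]
gripper_width: 44.7
grip_force: 63.2
```

Call:
{"api": "arm_command", "payload": {
  "increments": [
    {"turn":[0,0,-8.2],"dp":[0,0,0],"grip":4},
    {"turn":[0,0,-8.2],"dp":[0,0,0],"grip":4},
    {"turn":[0,0,-8.2],"dp":[0,0,0],"grip":4},
    {"turn":[0,0,-8.2],"dp":[0,0,0],"grip":4},
    {"turn":[0,0,-8.2],"dp":[0,0,0],"grip":4}
  ]
}}

```text
t: 29.95
eef_pos: [385.3, -213.7, 124.6]
tcp_rot: [-0.161, 0.987, 0.0, -0.001]
force: [-0.2, -0.7, -4.2]
gripper_width: 44.5
grip_force: 63.2
```

Call:
{"api": "arm_command", "payload": {
  "increments": [
    {"turn":[0,0,-8.1],"dp":[0,0,0],"grip":4},
    {"turn":[0,0,0],"dp":[-2.6,3,0],"grip":4},
    {"turn":[0,0,0],"dp":[-2.6,3,0],"grip":4},
    {"turn":[0,0,0],"dp":[-2.6,3,0],"grip":4},
    {"turn":[0,0,0],"dp":[-2.6,3,0],"grip":4}
  ]
}}

```text
t: 30.45
eef_pos: [425.7, -58.9, 124.7]
tcp_rot: [-0.227, 0.974, 0.0, -0.0]
force: [0.1, -0.1, -4.9]
gripper_width: 44.6
grip_force: 63.4
```

```bash
python3 -c "
from h import *
w=wor(-150,10);s=pose()[0];print(w,go(w[0],w[1],125,116.2),s['gripper_width'],s['force'])"
```

```text
[516.  287.7] [[-23.41, 27.11, -0.04], 'turn', np.float64(0.0), 'dp after turn', [-23.41, 27.11, -0.04], 'alt turn', np.float64(-180.0), 'j6', -0.59, 'tilt', [-0.06, 0.0]] 44.63991392667257 [ 0.05148512 -0.08818486 -4.88641137]
```

Call:
{"api": "arm_command", "payload": {
  "increments": [
    {"turn":[0,0,0],"dp":[-2.6,3,0],"grip":4},
    {"turn":[0,0,0],"dp":[-2.6,3,0],"grip":4},
    {"turn":[0,0,0],"dp":[-2.6,3,0],"grip":4},
    {"turn":[0,0,0],"dp":[-2.6,3,0],"grip":4},
    {"turn":[0,0,0],"dp":[-2.6,3,0],"grip":4}
  ]
}}

```text
t: 30.95
eef_pos: [476.0, 133.3, 124.5]
tcp_rot: [-0.227, 0.974, -0.0, -0.001]
force: [0.4, -0.8, -4.1]
gripper_width: 44.7
grip_force: 63.4
```

Call:
{"api": "arm_command", "payload": {
  "increments": [
    {"turn":[0,0,0],"dp":[-2.6,3,0],"grip":4},
    {"turn":[0,0,0],"dp":[-2.6,3,0],"grip":4},
    {"turn":[0,0,0],"dp":[-2.6,3,0],"grip":4},
    {"turn":[0,0,0],"dp":[-2.4,2.8,0],"grip":4},
    {"turn":[0,0,0],"dp":[0,0,0],"grip":4}
  ]
}}

```text
t: 31.45
eef_pos: [516.3, 286.8, 123.9]
tcp_rot: [-0.229, 0.973, 0.001, 0.0]
force: [-0.5, 0.1, -4.0]
gripper_width: 44.8
grip_force: 63.6
```

Call:
{"api": "arm_command", "payload": {
  "increments": [
    {"turn":[0,0,0],"dp":[0,0,0],"grip":4},
    {"turn":[0,0,0],"dp":[0,0,0],"grip":4}
  ]
}}

```text
t: 31.65
eef_pos: [514.8, 281.7, 124.5]
tcp_rot: [-0.227, 0.974, -0.0, -0.001]
force: [0.5, 0.9, -4.9]
gripper_width: 44.8
grip_force: 63.6
```

```bash
python3 -c "
from h import *
w=wor(-150,10);s=pose()[0];print(w,go(w[0],w[1],33,116.2),s['gripper_width'],s['force'])"
```

```text
[516.  287.7] [[-0.39, 0.49, 9.15], 'turn', np.float64(0.0), 'dp after turn', [-0.39, 0.49, 9.15], 'alt turn', np.float64(-180.0), 'j6', 0.04, 'tilt', [-0.09, -0.07]] 44.80889517779206 [ 0.5280322   0.9352521  -4.85938441]
```

Call:
{"api": "arm_command", "payload": {
  "increments": [
    {"turn":[0,0,0],"dp":[-0.3,0.4,3],"grip":4},
    {"turn":[0,0,0],"dp":[0,0,3],"grip":4},
    {"turn":[0,0,0],"dp":[0,0,1.5],"grip":4},
    {"turn":[0,0,0],"dp":[0,0,0.8],"grip":4},
    {"turn":[0,0,0],"dp":[0,0,0.4],"grip":4}
  ]
}}

```text
t: 32.15
eef_pos: [516.2, 286.5, 37.9]
tcp_rot: [-0.226, 0.974, -0.0, -0.0]
force: [-0.3, 0.8, -4.8]
gripper_width: 44.9
grip_force: 63.4
```

Call:
{"api": "arm_command", "payload": {
  "increments": [
    {"turn":[0,0,0],"dp":[0,0,0.2],"grip":4},
    {"turn":[0,0,0],"dp":[0,0,0.1],"grip":4},
    {"turn":[0,0,0],"dp":[0,0,0.1],"grip":4}
  ]
}}

```text
t: 32.45
eef_pos: [516.9, 287.7, 35.1]
tcp_rot: [-0.227, 0.974, 0.0, 0.001]
force: [-0.1, 0.1, -4.3]
gripper_width: 44.8
grip_force: 63.4
```

Call:
{"api": "arm_command", "payload": {
  "increments": [
    {"turn":[0,0,0],"dp":[0,0,0.1],"grip":4},
    {"turn":[0,0,0],"dp":[0,0,0.1],"grip":4}
  ]
}}

```text
t: 32.65
eef_pos: [516.9, 287.8, 33.1]
tcp_rot: [-0.227, 0.974, 0.0, 0.001]
force: [-0.6, -1.1, 8.4]
gripper_width: 44.8
grip_force: 65.3
```

Call:
{"api": "arm_command", "payload": {
  "increments": [
    {"turn":[0,0,0],"dp":[0,0,0],"grip":5.8},
    {"turn":[0,0,0],"dp":[0,0,0],"grip":5.8},
    {"turn":[0,0,0],"dp":[0,0,-0.5],"grip":5.8},
    {"turn":[0,0,0],"dp":[0,0,-2],"grip":5.8},
    {"turn":[0,0,0],"dp":[0,0,-4],"grip":5.8}
  ]
}}

```text
t: 33.15
eef_pos: [514.8, 286.6, 95.8]
tcp_rot: [-0.227, 0.974, -0.001, -0.002]
force: [1.2, -0.4, -0.1]
gripper_width: 58.1
grip_force: 0.0
```

Call:
{"api": "arm_command", "payload": {
  "increments": [
    {"turn":[0,0,0],"dp":[0,0,-4],"grip":3.2},
    {"turn":[0,0,0],"dp":[0,0,-1],"grip":3.2},
    {"turn":[0,0,0],"dp":[0,0,0],"grip":3.2}
  ]
}}

```text
t: 33.45
eef_pos: [517.6, 288.2, 149.6]
tcp_rot: [-0.227, 0.974, 0.001, 0.002]
force: [0.0, -0.8, -0.0]
gripper_width: 32.1
grip_force: 0.0
```

```bash
python3 - <<'E'
from h import *
for l in tins(): print(l,loc(l[2][:2]).round() if l[2] else '')
w=wor(-258.6,1.5);print(w,go(w[0],w[1],120,26.2))
c=camera('scene');save(c,'s2')
P=cloud(c);lx,ly=loc(P);z=P[...,2]
m=(abs(ly)<155)&(lx<-90)&(lx>-290)&(z>73)&(z<84);print('front top lx',pc(lx[m]))
E
```

```text
('top', 0.9, [549.8, 212.0, 53.3, 68.4, 45.7, 25.9, 456]) [-153.  -73.]
('top', 0.82, [539.7, -374.8, 36.2, 68.1, 43.8, -36.1, 405]) [-421. -595.]
('top', 0.77, [581.2, -318.0, 36.3, 68.4, 45.7, -36.8, 420]) [-359. -562.]
('top', 0.73, [512.0, 286.9, 53.3, 56.3, 45.1, 26.7, 352]) [-154.   11.]
('top', 0.7, [178.5, -321.0, 31.7, 68.7, 46.9, 3.2, 449]) [-722. -387.]
('scene', 0.95, [582.3, -320.9, 36.9, 69.8, 45.8, -37.5, 938]) [-359. -565.]
('scene', 0.88, [539.3, -378.6, 36.8, 69.3, 46.1, -37.5, 997]) [-423. -598.]
('scene', 0.71, [528.9, 268.5, 53.9, 89.1, 66.4, -62.2, 246]) [-147.  -13.]
[422.3 232.2] [[10.79, -0.8, 2.6], 'turn', np.float64(-90.0), 'dp after turn', [0.81, 10.79, 2.6], 'alt turn', np.float64(90.0), 'j6', 0.05, 'tilt', [-0.13, -0.08]]
front top lx [-222.8, -221.2, -215.1, -209.1, -207.8]
```

View pics/s2.png

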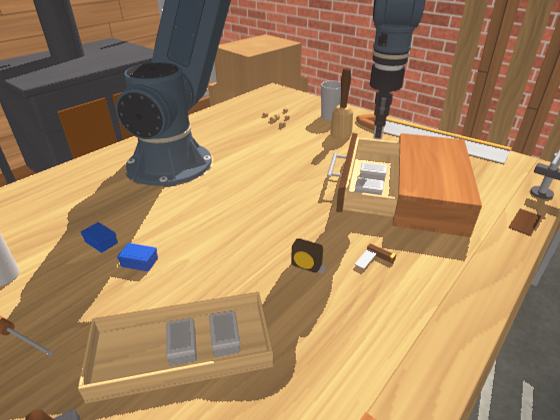

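Picture s2 shows two tins in the drawer at (372,170) and (370,185), and two in the tray at (181,340) and (224,332). No bare-metal tin is left on the bench, and the blue ones haven't moved. Now I close the drawer.

Call:
{"api": "arm_command", "payload": {
  "increments": [
    {"turn":[0,0,0],"dp":[3.6,-0.2,0],"grip":3.2},
    {"turn":[0,0,0],"dp":[3.6,-0.3,0],"grip":3.2},
    {"turn":[0,0,0],"dp":[3.6,-0.3,0],"grip":3.2},
    {"turn":[0,0,8.2],"dp":[0,0,0],"grip":3.2},
    {"turn":[0,0,8.2],"dp":[0,0,0],"grip":3.2}
  ]
}}

```text
t: 34.2
eef_pos: [421.7, 231.8, 146.6]
tcp_rot: [-0.083, 0.997, -0.0, -0.001]
force: [1.5, 0.3, -0.6]
gripper_width: 31.8
grip_force: 0.0
```

Call:
{"api": "arm_command", "payload": {
  "increments": [
    {"turn":[0,0,8.2],"dp":[0,0,0],"grip":3.2},
    {"turn":[0,0,8.2],"dp":[0,0,0],"grip":3.2},
    {"turn":[0,0,8.2],"dp":[0,0,0],"grip":3.2},
    {"turn":[0,0,8.2],"dp":[0,0,0],"grip":3.2},
    {"turn":[0,0,8.2],"dp":[0,0,0],"grip":3.2}
  ]
}}

```text
t: 34.7
eef_pos: [422.6, 232.3, 146.2]
tcp_rot: [0.271, 0.962, -0.001, -0.001]
force: [0.4, -0.5, 0.1]
gripper_width: 32.0
grip_force: 0.0
```

Call:
{"api": "arm_command", "payload": {
  "increments": [
    {"turn":[0,0,8.2],"dp":[0,0,0],"grip":3.2},
    {"turn":[0,0,8.2],"dp":[0,0,0],"grip":3.2},
    {"turn":[0,0,8.2],"dp":[0,0,0],"grip":3.2},
    {"turn":[0,0,8],"dp":[0,0,2.5],"grip":3.2},
    {"turn":[0,0,0],"dp":[0,0,0],"grip":3.2}
  ]
}}

```text
t: 35.2
eef_pos: [421.2, 231.6, 119.5]
tcp_rot: [0.529, 0.849, -0.002, -0.001]
force: [-0.3, -0.3, -0.8]
gripper_width: 31.9
grip_force: 0.0
```

```bash
python3 -c "
from h import *
print(go(422.3,232.2,41,26.2),pose()[0]['gripper_width'])
for n in('top','scene'):
  P=cloud(camera(n));lx,ly=loc(P);z=P[...,2];m=(abs(ly)<45)&(lx<-240)&(lx>-280)&(z>53)&(z<61);print(pc(lx[m]),m.sum())"
```

```text
[[0.01, 0.17, 7.84], 'turn', np.float64(-0.1), 'dp after turn', [0.01, 0.17, 7.84], 'alt turn', np.float64(179.9), 'j6', 1.62, 'tilt', [-0.27, -0.16]] 31.884201226120684
[-263.2, -261.9, -258.4, -254.4, -253.8] 68
[-262.8, -261.5, -256.8, -253.0, -252.0] 65
```

Call:
{"api": "arm_command", "payload": {
  "increments": [
    {"turn":[0,0,0],"dp":[0,0,2.5],"grip":3.2},
    {"turn":[0,0,0],"dp":[0,0,1.5],"grip":3.2},
    {"turn":[0,0,0],"dp":[0,0,0],"grip":3.2},
    {"turn":[0,0,0],"dp":[0,0,0],"grip":3.2}
  ]
}}

```text
t: 35.7
eef_pos: [423.3, 232.7, 83.0]
tcp_rot: [0.527, 0.85, 0.0, 0.0]
force: [-1.2, -0.3, 0.7]
gripper_width: 31.7
grip_force: 0.0
```

Call:
{"api": "arm_command", "payload": {
  "increments": [
    {"turn":[0,0,0],"dp":[0,0,1],"grip":3.2},
    {"turn":[0,0,0],"dp":[0,0,0.8],"grip":3.2}
  ]
}}

```text
t: 35.9
eef_pos: [423.6, 232.9, 64.4]
tcp_rot: [0.528, 0.849, 0.001, 0.0]
force: [-0.6, -1.2, -0.4]
gripper_width: 31.9
grip_force: 0.0
```

Call:
{"api": "arm_command", "payload": {
  "increments": [
    {"turn":[0,0,0],"dp":[0,0,0.6],"grip":3.2},
    {"turn":[0,0,0],"dp":[0,0,0.5],"grip":3.2}
  ]
}}

```text
t: 36.1
eef_pos: [422.9, 232.5, 52.7]
tcp_rot: [0.528, 0.849, -0.0, -0.0]
force: [-0.6, -0.8, -0.4]
gripper_width: 32.2
grip_force: 0.0
```

Call:
{"api": "arm_command", "payload": {
  "increments": [
    {"turn":[0,0,0],"dp":[0,0,0.6],"grip":3.2},
    {"turn":[0,0,0],"dp":[0,0,0.5],"grip":3.2}
  ]
}}

```text
t: 36.3
eef_pos: [423.0, 232.6, 41.8]
tcp_rot: [0.528, 0.849, -0.0, -0.0]
force: [0.1, -0.2, 0.5]
gripper_width: 31.8
grip_force: 0.0
```

Call:
{"api": "arm_command", "payload": {
  "increments": [
    {"turn":[0,0,0],"dp":[0,0,0],"grip":0.6},
    {"turn":[0,0,0],"dp":[0,0,0],"grip":0.6},
    {"turn":[0,0,0],"dp":[0,0,0],"grip":0.6},
    {"turn":[0,0,0],"dp":[0,0,0],"grip":0.6}
  ]
}}

```text
t: 36.7
eef_pos: [423.0, 232.5, 42.2]
tcp_rot: [0.528, 0.849, -0.0, -0.0]
force: [-0.0, 0.2, -5.7]
gripper_width: 8.6
grip_force: 58.4
```

Call:
{"api": "arm_command", "payload": {
  "increments": [
    {"turn":[0,0,0],"dp":[0,0.4,0],"grip":0.6},
    {"turn":[0,0,0],"dp":[0,0.8,0],"grip":0.6},
    {"turn":[0,0,0],"dp":[0,1,0],"grip":0.6},
    {"turn":[0,0,0],"dp":[0,1,0],"grip":0.6},
    {"turn":[0,0,0],"dp":[0,1,0],"grip":0.6}
  ]
}}

```text
t: 37.2
eef_pos: [461.9, 251.6, 42.2]
tcp_rot: [0.528, 0.849, -0.0, 0.0]
force: [-0.8, -1.0, -3.1]
gripper_width: 8.4
grip_force: 58.8
```

Call:
{"api": "arm_command", "payload": {
  "increments": [
    {"turn":[0,0,0],"dp":[0,1,0],"grip":0.6},
    {"turn":[0,0,0],"dp":[0,1,0],"grip":0.6},
    {"turn":[0,0,0],"dp":[0,1,0],"grip":0.6},
    {"turn":[0,0,0],"dp":[0,1,0],"grip":0.6},
    {"turn":[0,0,0],"dp":[0,1,0],"grip":0.6}
  ]
}}

```text
t: 37.7
eef_pos: [506.4, 273.5, 42.2]
tcp_rot: [0.528, 0.849, -0.0, 0.0]
force: [-1.4, -2.7, -4.8]
gripper_width: 8.3
grip_force: 58.7
```

Call:
{"api": "arm_command", "payload": {
  "increments": [
    {"turn":[0,0,0],"dp":[0,0.8,0],"grip":0.6},
    {"turn":[0,0,0],"dp":[0,0.4,0],"grip":0.6},
    {"turn":[0,0,0],"dp":[0,0.2,0],"grip":0.6},
    {"turn":[0,0,0],"dp":[0,0.2,0],"grip":0.6}
  ]
}}

```text
t: 38.1
eef_pos: [519.9, 280.1, 42.2]
tcp_rot: [0.528, 0.849, -0.0, 0.0]
force: [0.0, -3.6, -3.8]
gripper_width: 8.6
grip_force: 58.8
```

```bash
python3 -c "
from h import *
s=pose()[0];print(loc(s['eef_pos']),s['force'])"
```

```text
[-149.87652379    1.45227752] [ 0.01653986 -3.55025669 -3.76968003]
```

Call:
{"api": "arm_command", "payload": {
  "increments": [
    {"turn":[0,0,0],"dp":[0,0.3,0],"grip":0.6},
    {"turn":[0,0,0],"dp":[0,0.3,0],"grip":0.6}
  ]
}}

```text
t: 38.3
eef_pos: [525.3, 282.8, 42.2]
tcp_rot: [0.528, 0.849, -0.0, 0.0]
force: [0.2, -5.3, -6.0]
gripper_width: 8.6
grip_force: 58.8
```

Call:
{"api": "arm_command", "payload": {
  "increments": [
    {"turn":[0,0,0],"dp":[0,0.2,0],"grip":0.6},
    {"turn":[0,0,0],"dp":[0,0.2,0],"grip":0.6}
  ]
}}

```text
t: 38.5
eef_pos: [529.1, 284.6, 42.2]
tcp_rot: [0.528, 0.849, -0.0, 0.0]
force: [1.3, -5.4, -5.5]
gripper_width: 8.8
grip_force: 58.7
```

Call:
{"api": "arm_command", "payload": {
  "increments": [
    {"turn":[0,0,0],"dp":[0,0.1,0],"grip":0.6},
    {"turn":[0,0,0],"dp":[0,0.1,0],"grip":0.6}
  ]
}}

```text
t: 38.7
eef_pos: [530.8, 285.5, 42.2]
tcp_rot: [0.528, 0.849, -0.0, 0.0]
force: [0.8, -4.6, -6.6]
gripper_width: 8.7
grip_force: 58.7
```

Call:
{"api": "arm_command", "payload": {
  "increments": [
    {"turn":[0,0,0],"dp":[0,0.1,0],"grip":0.6},
    {"turn":[0,0,0],"dp":[0,0.1,0],"grip":0.6}
  ]
}}

```text
t: 38.9
eef_pos: [531.8, 286.0, 42.2]
tcp_rot: [0.528, 0.849, -0.001, -0.0]
force: [-5.0, -6.7, -0.5]
gripper_width: 8.4
grip_force: 59.4
```

Call:
{"api": "arm_command", "payload": {
  "increments": [
    {"turn":[0,0,0],"dp":[0,0.1,0],"grip":0.6},
    {"turn":[0,0,0],"dp":[0,0.1,0],"grip":0.6}
  ]
}}

```text
t: 39.1
eef_pos: [531.9, 286.0, 42.1]
tcp_rot: [0.528, 0.849, -0.002, -0.001]
force: [-10.4, -11.5, 4.6]
gripper_width: 8.1
grip_force: 60.1
```

Call:
{"api": "arm_command", "payload": {
  "increments": [
    {"turn":[0,0,0],"dp":[0,0.1,0],"grip":0.6},
    {"turn":[0,0,0],"dp":[0,0.1,0],"grip":0.6},
    {"turn":[0,0,0],"dp":[0,0,0],"grip":0.6}
  ]
}}

```text
t: 39.4
eef_pos: [531.9, 286.1, 42.1]
tcp_rot: [0.528, 0.849, -0.004, -0.002]
force: [-14.6, -13.3, 8.6]
gripper_width: 8.5
grip_force: 60.5
```

Call:
{"api": "arm_command", "payload": {
  "increments": [
    {"turn":[0,0,0],"dp":[0,-0.2,0],"grip":2.2},
    {"turn":[0,0,0],"dp":[0,-0.1,0],"grip":2.2},
    {"turn":[0,0,0],"dp":[0,0,0],"grip":2.2}
  ]
}}

```text
t: 39.7
eef_pos: [534.1, 287.9, 43.1]
tcp_rot: [0.528, 0.849, 0.001, 0.0]
force: [0.6, 0.0, -0.8]
gripper_width: 21.8
grip_force: 0.0
```

Call:
{"api": "arm_command", "payload": {
  "increments": [
    {"turn":[0,0,0],"dp":[0,0,-0.5],"grip":2.2},
    {"turn":[0,0,0],"dp":[0,0,-1],"grip":2.2},
    {"turn":[0,0,0],"dp":[0,0,-2.5],"grip":2.2},
    {"turn":[0,0,0],"dp":[0,0,-4],"grip":2.2},
    {"turn":[0,0,0],"dp":[0,0,-4],"grip":2.2}
  ]
}}

```text
t: 40.2
eef_pos: [533.2, 287.0, 164.2]
tcp_rot: [0.528, 0.849, -0.0, -0.0]
force: [-0.0, 1.2, 0.1]
gripper_width: 22.1
grip_force: 0.0
```

Call:
{"api": "arm_command", "payload": {
  "increments": [
    {"turn":[0,0,0],"dp":[0,-3,-1],"grip":2.2},
    {"turn":[0,0,0],"dp":[0,-4,0],"grip":2.2},
    {"turn":[0,0,0],"dp":[0,-4,0],"grip":2.2},
    {"turn":[0,0,0],"dp":[0,-3,0],"grip":2.2},
    {"turn":[0,0,0],"dp":[0,0,0],"grip":2.2}
  ]
}}

```text
t: 40.7
eef_pos: [404.8, 223.6, 173.6]
tcp_rot: [0.528, 0.849, -0.0, -0.0]
force: [-0.6, -0.4, 0.9]
gripper_width: 21.7
grip_force: 0.0
```

```bash
python3 - <<'E'
from h import *
for n in('top','scene'):
    c=camera(n);save(c,'end_'+n);P=cloud(c);lx,ly=loc(P);z=P[...,2]
    m=(abs(ly)<155)&(lx<-80)&(lx>-290)&(z>73)&(z<82);print(n,'front top lx',pc(lx[m]),m.sum())
    m=(abs(ly)<45)&(lx<-115)&(lx>-180)&(z>53)&(z<61);print('bar',pc(lx[m]),m.sum())
for l in tins(): print(l)
E
```

```text
top front top lx [-101.6, -99.9, -93.3, -86.7, -85.2] 531
bar [-141.9, -140.7, -137.3, -133.3, -131.7] 111
scene front top lx [-101.1, -99.7, -93.6, -87.2, -85.8] 362
bar [-141.0, -139.9, -136.1, -131.6, -130.6] 70
('top', 0.91, [582.1, -318.2, 36.0, 68.5, 45.7, -37.2, 427])
('top', 0.64, [538.6, -375.5, 36.4, 68.0, 46.0, -37.1, 431])
('scene', 0.7, [582.6, -321.1, 37.0, 70.4, 45.6, -37.8, 918])
('scene', 0.56, [539.3, -378.7, 36.7, 69.5, 46.3, -37.4, 997])
```

View pics/end_scene.png

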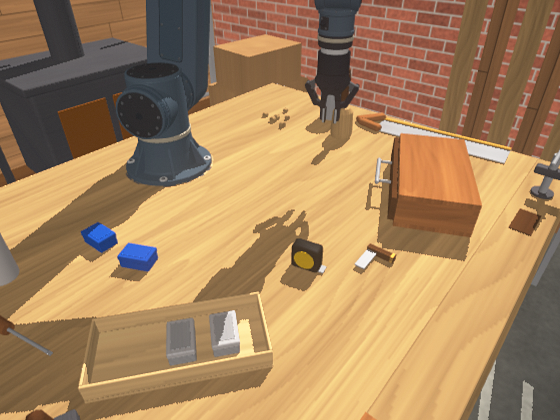

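The last picture shows the drawer flush with the chest (handle at (380,170)) and two tins in the tray at (181,340) and (224,332). The bystanders and the blue tins are where they were.

```bash
python3 -c "
from h import *
print(robot.job_done())"
```

```text
the job is handed in; nothing more can be done
None
```

The job is handed in: the two full tins are in the closed drawer and the two empty ones in the tray, but one wrist-force reading of about 126 N on the first handle descent passed the 120 N limit and may fail the run.

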